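# Fetch the sanding block from behind the jar and bottle

## Task

Stand the jar and the dropper bottle from the wooden caddy on the steel side tray, then lay the sanding block from behind them flat on the work board, centred between its two end stops and lying the same way as the gap. Put the loose wood offcut away flat in the caddy just where the sanding block lay, lengthwise across the caddy as it did, and finally stand the jar and the bottle back in the caddy, each where it stood at first. Keep the jar and bottle upright throughout and leave the tape measure and the roll of black tape alone.

Things in the scene. Friction and masses are not known exactly. Their poses are not given: they have to be found in the camera images.
- caddy: Fixed wooden caddy, 190 (x) x 180 (y) mm, open in front (-x), origin at the centre of its underside. Floor 8 mm thick, inside x -95 to +85, y -80 to +80 mm; side walls 40, back wall (+x) 50 mm above the bench. Sanding block's place: centred near x +15, y 0 mm. Jar and bottle stand before it near x -55 mm, one near y +40, the other near y -40 mm (which is which varies).
- work_board: Fixed plywood work board, 130 (x) x 175 (y) x 12 mm, origin at the centre of its underside; on top two dark wooden end stops, 80 mm long in x, 18 thick, 16 tall, with a 127 mm gap between them along y, centred on the origin. The 101 mm long sanding block goes in the gap, its long (y) axis along the board's y.
- side_tray: Fixed shallow dark steel tray, 120 (x) x 210 (y) mm outside, origin at the centre of its underside; rim 4 mm thick and 14 mm tall, floor 4 to 5 mm above the bench. Side area for jar and bottle.
- screw_jar: Clear jar with a red screw lid, 62 mm diameter, 86 mm tall, about 0.36 kg, upright; origin at the centre of its underside, z up.
- dropper_bottle: Small brown dropper bottle with black cap, body 33 mm diameter up to 70 mm, 102 mm tall in all, about 0.07 kg, upright; origin at the centre of its underside, z up.
- sanding_block: Brown sanding block, 63 (x) x 101 (y) x 32 (z) mm, lying flat in the caddy behind the jar and bottle with its y along the caddy's y; origin at the centre of its underside.
- wood_offcut: Pale softwood offcut with a dark knot on it, 40 (x) x 120 (y) x 32 (z) mm, lying flat on the bench; origin at the centre of its underside.
- tape_measure: Yellow tape measure, 34 x 88 x 62 mm, standing on the bench, origin at the centre of its underside. Leave it alone.
- black_tape: Roll of black tape, 68 mm diameter, 19 mm tall, lying on the bench, origin at the centre of its underside. Leave it alone.
Not all that is in view belongs to the job. What is shaped like the wood_offcut but red or turquoise is not meant. What is shaped like the dropper_bottle but blue or yellow is not meant.

How it is judged (in metres and radians):
On the way, in this order (a step that is already met when the one before it is completed fails the run):
1. jar and bottle both stand on the side tray (x of screw_jar in the frame of side_tray between -0.06 and 0.06 m and y of screw_jar in the frame of side_tray between -0.105 and 0.105 m and z of screw_jar in the frame of side_tray between 0 and 0.012 m and angle between each of screw_jar, dropper_bottle's own z axis and vertical below 0.15 rad and linear speed of each of screw_jar, dropper_bottle below 0.03 m/s and x of dropper_bottle in the frame of side_tray between -0.06 and 0.06 m and y of dropper_bottle in the frame of side_tray between -0.105 and 0.105 m and z of dropper_bottle in the frame of side_tray between 0 and 0.012 m), for 0.2 s.
2. the sanding block lies on the work board between the stops while jar and bottle wait on the tray (all of step 1 and x of sanding_block in the frame of work_board between -0.015 and 0.015 m and y of sanding_block in the frame of work_board between -0.015 and 0.015 m and z of sanding_block in the frame of work_board between 0.008 and 0.018 m and angle between the y axis of sanding_block and the y axis of work_board, either way round below 0.2 rad and angle between sanding_block's own z axis and vertical below 0.15 rad and linear speed of sanding_block below 0.03 m/s), for 0.2 s.
3. the offcut lies in the sanding block's old place while jar and bottle wait on the tray (all of step 1 and x of wood_offcut in the frame of caddy between -0.003 and 0.033 m and y of wood_offcut in the frame of caddy between -0.02 and 0.02 m and z of wood_offcut in the frame of caddy between 0.004 and 0.014 m and angle between the y axis of wood_offcut and the y axis of caddy, either way round below 0.25 rad and angle between wood_offcut's own z axis and vertical below 0.15 rad and linear speed of wood_offcut below 0.03 m/s), for 0.2 s.
At the end, for the whole second after the job is handed in: All flat or upright, released, at rest: sanding block within 15 mm of the board's centre and 0.2 rad of its gap; offcut within 18 mm (x), 20 mm (y) and 0.25 rad of the sanding block's place in the caddy; jar and bottle each within 15 mm of where it stood at first (x of sanding_block in the frame of work_board between -0.015 and 0.015 m and y of sanding_block in the frame of work_board between -0.015 and 0.015 m and z of sanding_block in the frame of work_board between 0.008 and 0.018 m and angle between the y axis of sanding_block and the y axis of work_board, either way round below 0.2 rad and angle between each of sanding_block, wood_offcut, screw_jar, dropper_bottle's own z axis and vertical below 0.15 rad and linear speed of each of sanding_block, wood_offcut, screw_jar, dropper_bottle below 0.03 m/s and x of wood_offcut in the frame of caddy between -0.003 and 0.033 m and y of wood_offcut in the frame of caddy between -0.02 and 0.02 m and z of wood_offcut in the frame of caddy between 0.004 and 0.014 m and angle between the y axis of wood_offcut and the y axis of caddy, either way round below 0.25 rad and distance of each of screw_jar, dropper_bottle from where it was at the start of the episode below 0.015 m); the robot touches nothing.
It fails at once if the jar or the bottle is tipped by more than 0.5 rad (angle between any of screw_jar, dropper_bottle's own z axis and vertical above 0.5 rad).
It fails at once if the tape measure or the black tape is shifted by more than 25 mm (distance of any of tape_measure, black_tape from where it was at the start of the episode above 0.025 m).
It also fails if it takes over 131 s, if anything falls off the work surface, if the arm or the gripper's body presses on something with over 40 N, if the wrist force passes 120 N, or if a joint passes its speed limit or range.

## Robot

A 7-joint arm with a two-finger parallel gripper is mounted at the origin on the work surface; the furniture and walls round the work are solid. World frame = base frame: x ahead of the robot, y to its left, z up, the work surface at z = 0. Lengths are in mm, angles in rad, forces in N, time in s.
With the tool pointing down it reaches from about 400 to 925 mm from the base axis. Payload 5.6 kg.
Tool frame: the origin (TCP) lies between the finger pads; the fingertips stand 17 mm ahead of it and the grasp point (between the pads) lies 2 mm behind it (arm.tip_reach is the distance from the TCP to the fingertips, in mm); z points along the fingers, y is the line along which they close (so a half turn about z gives the same grasp; the last joint's range is limited). The gripper opens to 85 mm and grips with 20 to 120 N. Pads are 22 mm wide; open, the fingers measure 114 mm over their backs; the gripper's body (76 mm by 85 mm) begins 54 mm behind the grasp point. The pads swing forward as they close: fully open they stand 13 mm farther back than shut.
Start: joints at [1.06, 0.468, -0.012, 1.603, 0.006, 1.071, -0.056], TCP at [293.063, -580.192, 222.89] pointing down, gripper open.
Joint ranges: [-2.53, 2.53], [-0.31, 2.02], [-1.57, 1.55], [0.28, 2.44], [-1.29, 4.43], [0.15, 1.84], [-2.92, 2.92]. Speed limits (rad/s): [2.57, 2.57, 3.14, 3.14, 3.14, 3.14, 3.14].

## Interface

Orientations are given as a unit quaternion [w, x, y, z].
In Python, from plant import arm gives the robot as it stands.
- The arm moves only by the tool jog_arm, never from a script. Its argument "moves" is a list of rows, each an object with "delta_pos": the shift along the tool's x, y, z in cm, a list of three; "delta_rot": the turn, a rotation vector about the tool's x, y, z in degrees, a list of three; "gripper": the finger opening in cm, from 0 to 8.54. A call has exactly 5 rows; each row shifts and turns the commanded pose from where the row before left it, along the tool's axes as they then stand; what a row does not reach is not made up. A row lasts 1/8 s, in which the tool goes at most 62.5 mm and 10.7 degrees, less where a joint would pass 70% of its speed; a pose out of reach is approached as far as the arm can. A call with a gripper value outside its range is refused whole. The fingers move at their own pace and stop on an object; "grip_force" is the grip in N (left out, the last holds). Time passes only in rows, so rows that do not move let the fingers close, or fill a call up. It gives the time, the measured TCP pose, the force, the opening and the grip force at its end, in the units of the state.
- arm.observe(): the state, without advancing time (a new reading comes with each control period).
- arm.get_image(name): name is "side" or "top" or "wrist"; returns a dict with "color" (400x640x3 uint8, red, green, blue), "vertical_fov" (degrees; the focal length in pixels is half the picture's height over the tangent of half this angle, whatever the lens; pixels are square), "cx", "cy" (the principal point, pixels), "eye" and "rotation" of the camera in the world. Camera axes: x right, y up, looking along -z (the intrinsics and any distortion apply to the point x, -y, -z); pixel columns grow to the right and rows downward; lengths in mm; the calibration is good to about 2 mm. A picture is of the moment at which its call begins. There is no depth.
- arm.close_job(): hands the job in; it is judged then, once.
Trained networks look in a picture, given as the dict that the camera call returned (one of the last four; its "shot" number tells which), for a name from the list of things; names that differ only in an ending like _2 or _b are one class to them, and where a whole thing is asked for, a point or a joint stands for the part that bears it (a point fixed in the world has none). Each returns a list of dicts, best first, with "score" (0 to 1); they miss things now and then, are a little off and sometimes report something else, mostly with a low value. They report only what shows in the picture. A call takes as long as a camera call. They do not tell look-alikes from the thing itself.
- arm.look_for(query, picture): "location" ([x, y, z] in mm, in the coordinates of the camera as it stood for that picture, good to about 4 mm: the middle of the surface that is visible of it).
- arm.trace(query, picture): "region" (400x640 bool, what is visible of it).
The state is a dict: "time": time; "q": joint angles; "qvel": joint speeds; "joint_torque": joint torques, N m; "position": TCP position; "tcp_rot": TCP orientation; "contact_force": force on the tool from outside, world axes, zero at the start; "wrist_torque": the same for the moment, N m; "opening": finger opening in mm; "gripper_force": force on a finger pad.
Only numpy, scipy, OpenCV 4.12 (cv2) and the standard library are available. Lean on these libraries where they do the work, as an engineer would, in place of code of your own. Each camera call takes 0.05 s, during which the arm holds its last target. There are 200 camera calls.

## Working session

There is one attempt and no reset: what is moved stays moved. The work goes in short steps, Python scripts to look and compute and a tool call to move; the robot and the scene stay as the last step left them, time stands still between calls to the robot, and variables do not carry over. Pictures are saved under pics/ and viewed, at most 14 in all, crops included, and the job is handed in when it is done.

Besides the shell and the picture viewer there is one more tool, called after ">>>" as name(argument=value, ...) on one line, values as JSON. jog_arm: Moves the arm, as the interface text tells. Its arguments: {"type":"object","properties":{"moves":{"type":"array","items":{"type":"object","properties":{"delta_pos":{"type":"array","items":{"type":"number"}},"delta_rot":{"type":"array","items":{"type":"number"}},"gripper":{"type":"number"}}}},"grip_force":{"type":"number"}},"required":["moves"]}

```bash
ls; mkdir -p pics
cat > h.py <<'E'
import numpy as np, cv2
from plant import arm
from scipy.spatial.transform import Rotation as R
def world(im,p): return np.array(im["eye"])+np.array(im["rotation"]) @ np.array(p)
def ray(im,u,v,z):
    f=im["color"].shape[0]/2/np.tan(np.radians(im["vertical_fov"])/2)
    d=np.array(im["rotation"])@np.array([(u-im["cx"])/f,-(v-im["cy"])/f,-1.])
    e=np.array(im["eye"]); return e+d*(z-e[2])/d[2]
def save(im,n): cv2.imwrite("pics/"+n,im["color"][...,::-1])
E
python3 - <<'E'
from h import *
np.set_printoptions(precision=1,suppress=True)
print({k:v for k,v in arm.observe().items()})
for c in ["top","side"]:
    im=arm.get_image(c); save(im,c+"0.png")
    print(c,[ (k,np.array(v).round(3).tolist()) for k,v in im.items() if k!="color"])
    for n in "caddy work_board side_tray screw_jar dropper_bottle sanding_block wood_offcut tape_measure black_tape".split():
        for r in arm.look_for(n,im)[:4]: print(n,round(r["score"],2),world(im,r["location"]))
E
```

```text
pics
{'time': 0.0, 'q': array([ 1.1,  0.5, -0. ,  1.6,  0. ,  1.1, -0.1]), 'qvel': array([ 0., -0.,  0., -0.,  0.,  0.,  0.]), 'joint_torque': array([  0. , -53.2,   0. , -25.1,   0. ,   0. ,   0. ]), 'position': array([ 292.7, -579.7,  221.9]), 'tcp_rot': array([-0. ,  1. ,  0.2, -0. ]), 'contact_force': array([-0.1,  0.5, -1.2]), 'wrist_torque': array([ 0., -0., -0.]), 'gripper_force': 0.0, 'opening': 85.14951732749425}
top [('vertical_fov', 55.018), ('cx', 321.27), ('cy', 201.059), ('eye', [171.712, 3.053, 1346.892]), ('rotation', [-0.694, -0.075, 0.076, 0.712]), ('shot', 1)]Traceback (most recent call last):
  File "<stdin>", line 8, in <module>
  File "h.py", line 4, in world
    def world(im,p): return np.array(im["eye"])+np.array(im["rotation"]) @ np.array(p)
                                                ~~~~~~~~~~~~~~~~~~~~~~~~~^~~~~~~~~~~~~
ValueError: matmul: Input operand 1 has a mismatch in its core dimension 0, with gufunc signature (n?,k),(k,m?)->(n?,m?) (size 3 is different from 4)
```

```bash
sed -i 's/np.array(im\["rotation"\])/rm(im)/g; 3a def rm(im):\n    q=im["rotation"]; return R.from_quat([q[1],q[2],q[3],q[0]]).as_matrix()' h.py
python3 - <<'E'
from h import *
np.set_printoptions(precision=1,suppress=True)
for c in ["top","side"]:
    im=arm.get_image(c); save(im,c+"0.png"); print(im.keys())
    for n in "caddy work_board side_tray screw_jar dropper_bottle sanding_block wood_offcut tape_measure black_tape".split():
        for r in arm.look_for(n,im)[:4]: print(n,round(r["score"],2),world(im,r["location"]))
E
```

```text
dict_keys(['color', 'vertical_fov', 'cx', 'cy', 'eye', 'rotation', 'shot'])
caddy 0.6 [647.9  10.3   6.8]
work_board 0.88 [ 468.6 -353.3   14.9]
side_tray 0.83 [454.6 335.7   4.7]
screw_jar 0.71 [569.7 -45.3  95.2]
dropper_bottle 0.64 [565.4  42.   67.3]
dropper_bottle 0.54 [643.  168.4  55.9]
dropper_bottle 0.4 [569.7 147.6  57.4]
sanding_block 0.73 [637.5  -2.   39.6]
sanding_block 0.35 [452.3 338.4   4.1]
wood_offcut 0.72 [431.3 -92.7  31.5]
wood_offcut 0.72 [191.5 337.6  30.9]
wood_offcut 0.6 [441.6  52.6  30.9]
tape_measure 0.55 [669.2 303.9  60.1]
black_tape 0.49 [ 694.9 -264.2   19.7]
dict_keys(['color', 'vertical_fov', 'cx', 'cy', 'eye', 'rotation', 'shot'])
caddy 0.55 [659.2  22.8  24.2]
work_board 0.75 [ 463.9 -334.1    8.3]
side_tray 0.85 [452.  349.2   8.4]
screw_jar 0.76 [565.1 -24.5  76.1]
screw_jar 0.19 [661.7  23.3  24.7]
dropper_bottle 0.9 [654.7 181.6  52.4]
dropper_bottle 0.59 [568.3 158.9  47.5]
dropper_bottle 0.49 [572.1  51.   65.4]
sanding_block 0.71 [639.2  16.   39.5]
sanding_block 0.65 [452.8 347.4   7.7]
wood_offcut 0.97 [438.2 -85.9  28.6]
wood_offcut 0.83 [201.5 358.6  30.3]
wood_offcut 0.79 [443.7  77.4  35.7]
wood_offcut 0.33 [451.4 348.8   7.2]
tape_measure 0.89 [669.2 314.4  46.5]
black_tape 0.74 [566.6 -24.7  74.7]
black_tape 0.72 [ 692.9 -243.3   21.3]
```

View pics/top0.png

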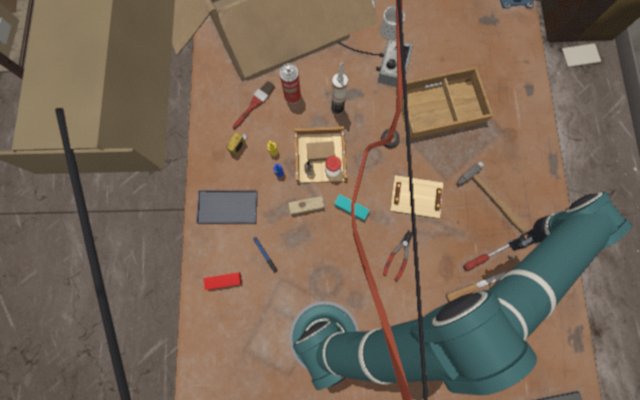

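View pics/side0.png

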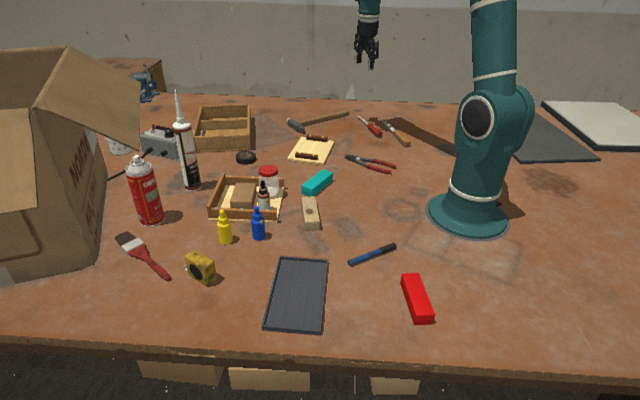

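The top view shows the pale offcut at about (307,205) px, the caddy at (320,155), the tray at (227,207) and the board at (417,197). The side view confirms that the brown bottle is in the caddy, with the jar to its -y side. The red, turquoise, yellow and blue look-alikes are outside. Next I'll get the yaws from the traces.

```bash
cat >> h.py <<'E'
def rect(im,reg,z):
    """min-area rectangle of a region dropped to height z: centre, sides, yaw of long side (deg)"""
    c=max(cv2.findContours(reg.astype(np.uint8),cv2.RETR_EXTERNAL,cv2.CHAIN_APPROX_NONE)[0],key=cv2.contourArea)[:,0]
    p=np.array([ray(im,u,v,z)[:2] for u,v in c],np.float32)
    b=cv2.boxPoints(cv2.minAreaRect(p)); e=b[1]-b[0],b[2]-b[1]
    l=max(e,key=np.linalg.norm)
    return b.mean(0),[np.linalg.norm(x) for x in e],np.degrees(np.arctan2(l[1],l[0]))%180
E
python3 - <<'E'
from h import *
np.set_printoptions(precision=1,suppress=True)
o=arm.observe(); r=o["tcp_rot"]; print(R.from_quat([*r[1:],r[0]]).as_matrix())
im=arm.get_image("top")
for n,z in dict(caddy=45,work_board=12,side_tray=14,sanding_block=40,wood_offcut=32,screw_jar=94).items():
    for r in arm.trace(n,im)[:3]: 
        if r["region"].sum()>20: print(n,round(r["score"],2),*rect(im,r["region"],z))
im=arm.get_image("wrist"); save(im,"w0.png"); print(im["eye"],rm(im))
E
```

```text
[[ 0.9  0.5 -0. ]
 [ 0.5 -0.9 -0. ]
 [-0.   0.  -1. ]]
caddy 0.97 [626.4  -0.9] [np.float32(179.02644), np.float32(205.42381)] 0.83062
work_board 0.66 [448.8 332.9] [np.float32(122.983765), np.float32(214.81436)] 88.55471
work_board 0.3 [587.1  42.1] [np.float32(41.643955), np.float32(25.418493)] 178.87907
side_tray 0.91 [450.4 335. ] [np.float32(126.93851), np.float32(216.94499)] 86.50525
side_tray 0.19 [685.3 305.3] [np.float32(91.07127), np.float32(57.150196)] 148.51276
sanding_block 0.56 [636.1  -3.2] [np.float32(100.30582), np.float32(75.114975)] 93.58007
wood_offcut 0.94 [441.7  51.3] [np.float32(119.1034), np.float32(46.256626)] 100.15548
wood_offcut 0.83 [192.4 338.2] [np.float32(122.48466), np.float32(40.771133)] 96.579666
wood_offcut 0.55 [445.3 -79. ] [np.float32(44.77194), np.float32(59.380608)] 61.44925
screw_jar 0.55 [563.2 -42.2] [np.float32(74.79269), np.float32(57.75347)] 177.96165
[ 354.5 -550.   373.8] [[ 0.5  0.9  0.2]
 [-0.9  0.4  0.1]
 [-0.  -0.3  1. ]]
```

```bash
python3 -c "
import cv2;a=cv2.imread('pics/top0.png');cv2.imwrite('pics/top0c.png',cv2.resize(a[120:230,190:450],(780,330),interpolation=cv2.INTER_CUBIC))"
```

```text
(no output)
```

View pics/top0c.png

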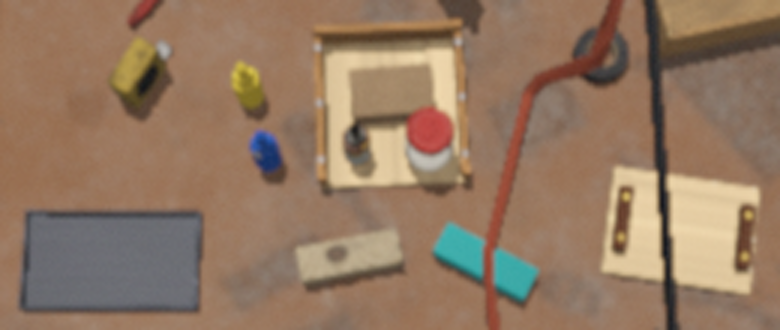

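The crop shows the caddy nearly square to the world, with the bottle at left, the jar at right and the block behind. The board is turned a few degrees. Now I'll turn the tool so that it closes along world x.

```bash
cat >> h.py <<'E'
def tool():
    o=arm.observe(); r=o["tcp_rot"]; M=R.from_quat([*r[1:],r[0]]).as_matrix()
    return np.array(o["position"]),M
def go(*t):
    "deltas (cm, tool axes) from the TCP as measured to world points t in turn"
    p,M=tool()
    print("at",p.round(1),"yaw of y",np.degrees(np.arctan2(M[1,1],M[0,1])).round(2))
    for a in t:
        a=np.array(a,float); print(a,"->",(M.T@(a-p)/10).round(2)); p=a
E
python3 -c "
from h import *
go()"
```

```text
at [ 293.1 -580.2  222.9] yaw of y -63.2
```

>>> jog_arm(moves=[{"delta_rot": [0, 0, -10.2], "delta_pos": [0, 0, -1], "gripper": 8.5}, {"delta_rot": [0, 0, -10.2], "delta_pos": [0, 0, -1], "gripper": 8.5}, {"delta_rot": [0, 0, -10.2], "delta_pos": [0, 0, -1], "gripper": 8.5}, {"delta_rot": [0, 0, -10.2], "delta_pos": [0, 0, -1], "gripper": 8.5}, {"delta_rot": [0, 0, -10.2], "delta_pos": [0, 0, -1], "gripper": 8.5}])

```text
time: 2.12
position: [293.0, -580.2, 273.2]
tcp_rot: [0.0, 0.776, 0.63, -0.0]
contact_force: [-0.7, -0.6, -0.0]
opening: 85.2
gripper_force: 0.0
```

```bash
python3 -c "
from h import *
go([450,-300,280],[565,-120,260])
print(arm.observe()['q'].round(2))"
```

```text
at [ 293.  -580.2  273.2] yaw of y -11.87
[ 450. -300.  280.] -> [30.65  9.6  -0.68]
[ 565. -120.  260.] -> [19.98  7.55  2.  ]
[ 1.19  0.44 -0.19  1.54  0.09  1.17  0.77]
```

>>> jog_arm(moves=[{"delta_rot": [0, 0, -5.9], "delta_pos": [2, 0.5, 0], "gripper": 8.5}, {"delta_rot": [0, 0, -5.97], "delta_pos": [3, 1, 0], "gripper": 8.5}, {"delta_pos": [4.5, 2.5, 0], "gripper": 8.5}, {"delta_pos": [4.5, 2.5, 0], "gripper": 8.5}, {"delta_pos": [4.5, 2.5, 0], "gripper": 8.5}])

```text
validation failed for argument at $.mo...
```

>>> jog_arm(moves=[{"delta_pos": [4.5, 2.5, 0], "gripper": 8.5}, {"delta_pos": [4.5, 2.5, 0], "gripper": 8.5}, {"delta_pos": [4.5, 2.5, 0], "gripper": 8.5}, {"delta_pos": [4.5, 2.5, 0], "gripper": 8.5}, {"delta_pos": [4.5, 2.5, 0], "gripper": 8.5}])

```text
validation failed for argument at $.mo...
```

```bash
python3 -c "
from h import *
go([540,-90,270])
print(arm.observe()['q'].round(2))"
```

```text
at [ 293.  -580.2  273.2] yaw of y -11.87
[540. -90. 270.] -> [53.05 14.09  0.32]
[ 1.19  0.44 -0.19  1.54  0.09  1.17  0.77]
```

>>> jog_arm(moves=[{"delta_rot": [0, 0, -5.9], "delta_pos": [2, 0.5, 0], "gripper": 8.5}, {"delta_rot": [0, 0, -5.97], "delta_pos": [3, 1, 0], "gripper": 8.5}, {"delta_rot": [0, 0, 0], "delta_pos": [4.5, 2.5, 0], "gripper": 8.5}, {"delta_rot": [0, 0, 0], "delta_pos": [4.5, 2.5, 0], "gripper": 8.5}, {"delta_rot": [0, 0, 0], "delta_pos": [4.5, 2.5, 0], "gripper": 8.5}])

```text
time: 2.75
position: [391.8, -397.0, 273.1]
tcp_rot: [0.0, 0.709, 0.705, -0.0]
contact_force: [0.6, 0.4, 0.1]
opening: 85.0
gripper_force: 0.0
```

>>> jog_arm(moves=[{"delta_rot": [0, 0, 0], "delta_pos": [4.5, 2.5, 0], "gripper": 8.5}, {"delta_rot": [0, 0, 0], "delta_pos": [4.5, 2.5, 0], "gripper": 8.5}, {"delta_rot": [0, 0, 0], "delta_pos": [4.5, 2.5, 0], "gripper": 8.5}, {"delta_rot": [0, 0, 0], "delta_pos": [4.5, 2.5, 0], "gripper": 8.5}, {"delta_rot": [0, 0, 0], "delta_pos": [4.5, 2.5, 0], "gripper": 8.5}])

```text
time: 3.38
position: [518.2, -172.8, 273.2]
tcp_rot: [0.0, 0.709, 0.705, 0.0]
contact_force: [0.8, -0.1, -0.1]
opening: 85.0
gripper_force: 0.0
```

Run:
```python
from h import *
go([560,-120,270])
print(arm.observe()['q'].round(2))
im=arm.get_image("wrist"); print(im["eye"],rm(im).round(2))
for n in ["work_board"]:
    for r in arm.trace(n,im)[:3]: print(r["score"],*rect(im,r["region"],12))
save(im,"w1.png")
```

```text
at [ 518.2 -172.8  273.2] yaw of y -0.35
[ 560. -120.  270.] -> [5.31 4.15 0.32]
[ 0.64  0.28 -0.46  1.78  0.14  1.11  0.13]
[ 518.38317842 -104.66313461  424.03735062] [[ 1.    0.01  0.  ]
 [-0.01  0.96  0.27]
 [ 0.   -0.27  0.96]]
0.87 [ 470.46967 -343.6269 ] [np.float32(129.6668), np.float32(184.10999)] 79.56061
```

View pics/w1.png

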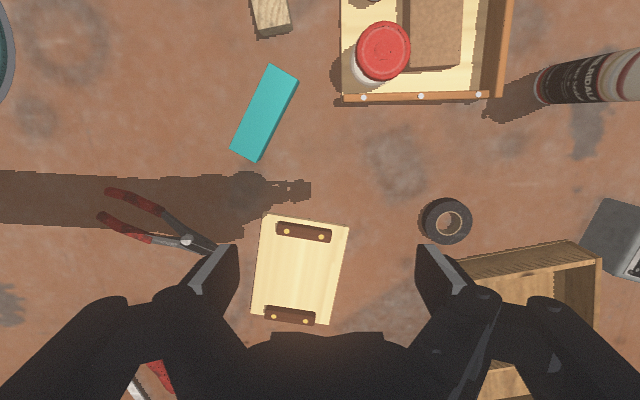

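The wrist view shows the board with corners near (265,213), (350,226), (250,314) and (330,325) px. Its stops are centred at (303,232) and (290,315). Next I'll move over the caddy.

>>> jog_arm(moves=[{"delta_rot": [0, 0, 0], "delta_pos": [4, 1, 0], "gripper": 8.5}, {"delta_rot": [0, 0, 0], "delta_pos": [4, 1, 0], "gripper": 8.5}, {"delta_rot": [0, 0, -0.35], "delta_pos": [3, 1, 0], "gripper": 8.5}, {"delta_rot": [0, 0, 0], "delta_pos": [2, 1, 0], "gripper": 8.5}, {"delta_rot": [0, 0, 0], "delta_pos": [0, 0, 0], "gripper": 8.5}])

```text
time: 4.1
position: [558.3, -43.1, 272.9]
tcp_rot: [-0.0, 0.706, 0.708, 0.0]
contact_force: [-0.7, -0.0, 0.5]
opening: 85.1
gripper_force: 0.0
```

Run:
```python
from h import *
np.set_printoptions(precision=1,suppress=True)
im=dict(cx=0)
go([564,-42,270])
im=arm.get_image("wrist"); print(im["eye"])
# board corners from w1 view
b=dict(im); b["eye"]=[518.4,-104.7,424.0]; 
P=[ray(b,u,v,12)[:2] for u,v in [(265,213),(350,226),(330,325),(250,314)]]; print("board",np.mean(P,0),P)
S=[ray(b,u,v,28)[:2] for u,v in [(303.5,232.5),(290,315)]]; print("stops",np.mean(S,0),S[0]-S[1])
for n,z in dict(caddy=45,screw_jar=94,dropper_bottle=110,sanding_block=40,wood_offcut=32).items():
    for r in arm.trace(n,im)[:3]: print(n,r["score"],*rect(im,r["region"],z))
    for r in arm.look_for(n,im)[:3]: print(n,r["score"],world(im,r["location"]))
save(im,"w2.png")
```

```text
at [558.3 -43.1 272.9] yaw of y 0.18
[564. -42. 270.] -> [0.1 0.6 0.3]
[558.   24.9 423.8]
board [ 475.5 -342.6] [array([ 428.7, -246.2]), array([ 553.2, -266.1]), array([ 524.7, -439.3]), array([ 395.3, -418.7])]
stops [ 473.9 -339. ] [ 23.5 138.1]
caddy 0.79 [632.4  -0.7] [np.float32(180.06169), np.float32(190.46664)] 1.03729
caddy 0.67 [660.8  21.8   8.2]
screw_jar 0.84 [574.2 -39.8] [np.float32(63.165524), np.float32(56.124584)] 92.22794
screw_jar 0.89 [574.8 -42.4  93.5]
screw_jar 0.19 [575.2  44.   84.9]
dropper_bottle 0.95 [574.   38.6] [np.float32(27.582277), np.float32(28.624023)] 72.28694
dropper_bottle 0.8 [570.  115.8] [np.float32(18.105156), np.float32(25.947752)] 0.17385745
dropper_bottle 0.62 [629.9 123.8] [np.float32(2.4312549), np.float32(14.764716)] 0.17384984
dropper_bottle 0.8 [573.3  40.4  83.4]
dropper_bottle 0.68 [639.6  -4.1  42.8]
dropper_bottle 0.64 [651.3 157.9  10.3]
sanding_block 0.62 [641.8  -2.5] [np.float32(99.078), np.float32(65.304306)] 93.10008
sanding_block 0.3 [576.9  41.9] [np.float32(33.82549), np.float32(35.10026)] 26.057875
sanding_block 0.63 [639.6  -4.5  42.5]
wood_offcut 0.72 [449.4  52.2] [np.float32(118.77228), np.float32(45.96556)] 99.33282
wood_offcut 0.9 [450.9  55.9  32.1]
wood_offcut 0.67 [ 442.4 -104.1   29.8]
```

View pics/w2.png

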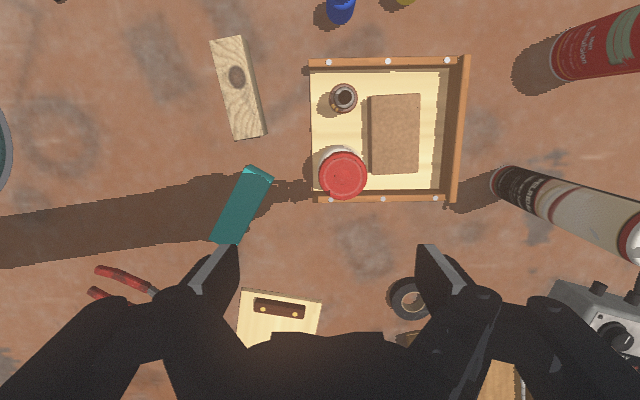

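The wrist view shows the jar lid at (343,175), the bottle at (343,97), the block at (395,133) and the offcut at (238,88) px. These agree with the network's positions. I'll take the bottle first.

>>> jog_arm(moves=[{"delta_rot": [0, 0, 0], "delta_pos": [4.1, 0.8, 0], "gripper": 6.0}, {"delta_rot": [0, 0, 0], "delta_pos": [4.2, 0.8, 0], "gripper": 6.0}, {"delta_rot": [0, 0, 0], "delta_pos": [0, 0, 4], "gripper": 6.0}, {"delta_rot": [0, 0, 0], "delta_pos": [0, 0, 4], "gripper": 6.0}, {"delta_rot": [0, 0, 0], "delta_pos": [0, 0, 2], "gripper": 6.0}])

```text
time: 5.28
position: [572.9, 38.5, 170.6]
tcp_rot: [-0.001, 0.707, 0.707, -0.001]
contact_force: [0.8, -0.2, 0.9]
opening: 60.1
gripper_force: 0.0
```

Run:
```python
from h import *
go([574,40,62])
im=arm.get_image("wrist"); save(im,"w3.png")
for n,z in dict(screw_jar=94,dropper_bottle=110,sanding_block=40).items():
    for r in arm.look_for(n,im)[:1]: print(n,r["score"],world(im,r["location"]).round(1))
```

```text
at [572.9  38.5 170.6] yaw of y 0.03
[574.  40.  62.] -> [ 0.15  0.14 10.86]
screw_jar 0.9 [576.4 -34.1  93.5]
dropper_bottle 0.64 [574.3  50.   72.8]
sanding_block 0.87 [638.5   8.5  43.2]
```

View pics/w3.png

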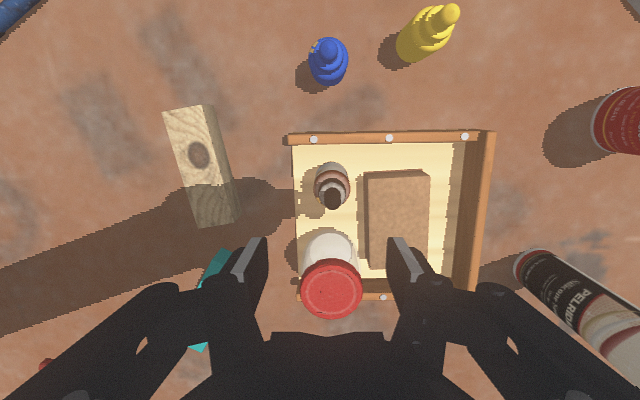

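The bottle's cap tip is at (333,198) and the jar's lid at (331,289) px, with the fingers straddling their x. I'll project these.

Run:
```python
from h import *
np.set_printoptions(precision=1,suppress=True)
im=arm.get_image("wrist"); print(im["eye"])
print("cap",ray(im,333,198,110),"lid",ray(im,331,289,94), "blk",[ray(im,u,v,40) for u,v in [(365,178),(430,171),(430,262)]])
b=dict(im); b["eye"]=[558,24.9,423.8]
print("cap",ray(b,344,97,110),"lid",ray(b,343,175,94))
```

```text
[574.2 106.8 324.2]
cap [578.9  45.2 110. ] lid [578.  -42.7  94. ] blk [array([611.5,  45.4,  40. ]), array([674.1,  52.3,  40. ]), array([683.4, -45.2,  40. ])]
cap [575.2  39.7 110. ] lid [576.3 -43.   94. ]
```

>>> jog_arm(moves=[{"delta_rot": [0, 0, 0], "delta_pos": [0.35, 0.3, 2], "gripper": 6.0}, {"delta_rot": [0, 0, 0], "delta_pos": [0, 0, 3], "gripper": 6.0}, {"delta_rot": [0, 0, 0], "delta_pos": [0, 0, 3], "gripper": 6.0}, {"delta_rot": [0, 0, 0], "delta_pos": [0, 0, 2.9], "gripper": 6.0}, {"delta_rot": [0, 0, 0], "delta_pos": [0, 0, 0], "gripper": 6.0}])

```text
time: 6.15
position: [575.3, 42.2, 61.5]
tcp_rot: [-0.002, 0.707, 0.707, -0.002]
contact_force: [-0.5, 0.5, 0.3]
opening: 59.8
gripper_force: 0.0
```

>>> jog_arm(grip_force=25, moves=[{"delta_rot": [0, 0, 0], "delta_pos": [0, 0, 0], "gripper": 4}, {"delta_rot": [0, 0, 0], "delta_pos": [0, 0, 0], "gripper": 2.5}, {"delta_rot": [0, 0, 0], "delta_pos": [0, 0, 0], "gripper": 2.5}, {"delta_rot": [0, 0, 0], "delta_pos": [0, 0, 0], "gripper": 2.5}, {"delta_rot": [0, 0, 0], "delta_pos": [0, 0, 0], "gripper": 2.5}])

```text
time: 6.78
position: [577.2, 42.1, 64.1]
tcp_rot: [0.0, 0.707, 0.707, 0.0]
contact_force: [0.2, 0.0, -0.4]
opening: 25.0
gripper_force: 0.0
```

Run:
```python
from h import *
o=arm.observe();print(o['opening'],o['gripper_force'],o['contact_force'])
go([576,42,185])
im=arm.get_image("side"); save(im,"s1.png")
cv2.imwrite("pics/s1c.png",cv2.resize(im["color"][120:270,180:330,::-1],(600,600)))
```

```text
24.98448281448937 0.0 [ 0.1850856   0.02135221 -0.40850437]
at [577.2  42.1  64.1] yaw of y 0.01
[576.  42. 185.] -> [ -0.02  -0.12 -12.09]
```

View pics/s1c.png

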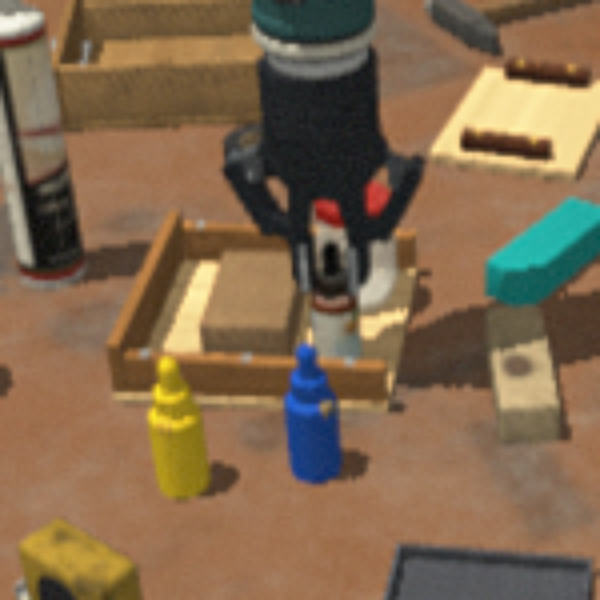

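The crop shows the closed fingers flanking the bottle's neck, with nothing held, so the bottle may sit at larger y or lower than I took it. I'll measure it in this picture.

Run:
```python
from h import *
np.set_printoptions(precision=1,suppress=True)
im=arm.get_image("side")
print(im["eye"])
for u,v,z in [(324/4+180,255/4+120,110),(337/4+180,360/4+120,8),(388/4+180,395/4+120,0),(115/4+180,395/4+120,0)]: print(u,v,z,ray(im,u,v,z))
r=arm.trace("dropper_bottle",im)
for x in r[:4]:
    v,u=np.nonzero(x["region"]); print(x["score"],u.min(),u.max(),v.min(),v.max())
for x in arm.look_for("dropper_bottle",im)[:4]: print(x["score"],world(im,x["location"]))
f=200/np.tan(np.radians(im["vertical_fov"])/2)
def proj(p):
    c=rm(im).T@(np.array(p)-im["eye"]); return im["cx"]-f*c[0]/c[2], im["cy"]+f*c[1]/c[2]
for y in (40,50,60): print(y,proj([576,y,8]),proj([576,y,78]),proj([576,y,110]))
```

```text
[382.8 954.3 681.7]
261.0 183.75 110 [576.9  61.7 110. ]
264.25 210.0 8 [577.7  39.9   8. ]
277.0 218.75 0 [537.5  67.1   0. ]
208.75 218.75 0 [726.4  83.3   0. ]
0.73 217 230 209 242
0.65 251 264 206 239
0.55 258 269 180 208
0.34 301 319 195 230
0.85 [654.  181.5  50.4]
0.82 [574.1  50.7  63. ]
0.58 [567.9 160.2  49. ]
40 (np.float64(264.81992191518395), np.float64(210.05557600708843)) (np.float64(263.4112778297922), np.float64(189.4251389269943)) (np.float64(262.73326366588367), np.float64(179.49521504275148))
50 (np.float64(264.22197681040876), np.float64(212.1295874884293)) (np.float64(262.7811994424353), np.float64(191.41822629186296)) (np.float64(262.08745169443165), np.float64(181.44551259743758))
60 (np.float64(263.615264635981), np.float64(214.2340081209982)) (np.float64(262.1415479506222), np.float64(193.44159565642695)) (np.float64(261.43166222291444), np.float64(183.4259413587896))
```

Run:
```python
from h import *
print(arm.tip_reach, tool()[0])
im=arm.get_image("wrist"); save(im,"w4.png")
```

```text
17.0 [577.08295515  42.16822667  63.86070378]
```

View pics/w4.png

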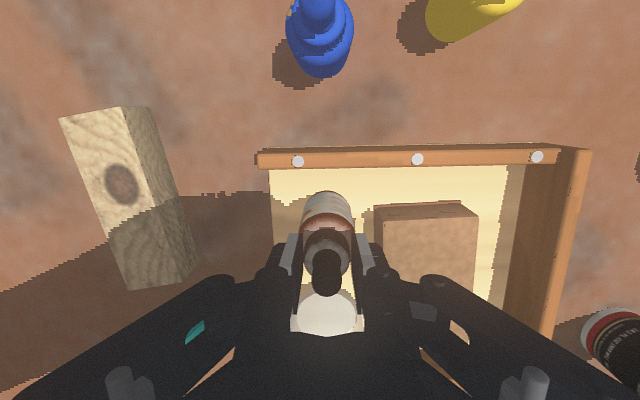

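The fingers straddle the bottle right at its shoulder, px (328,240), and the body is a bit lower. I'll open slightly and go about 10 mm deeper.

>>> jog_arm(moves=[{"delta_rot": [0, 0, 0], "delta_pos": [0, 0, 0], "gripper": 4.0}, {"delta_rot": [0, 0, 0], "delta_pos": [0, -0.1, 0], "gripper": 4.0}, {"delta_rot": [0, 0, 0], "delta_pos": [0, 0, 0.3], "gripper": 4.0}, {"delta_rot": [0, 0, 0], "delta_pos": [0, 0, 0.3], "gripper": 4.0}, {"delta_rot": [0, 0, 0], "delta_pos": [0, 0, 0.4], "gripper": 4.0}])

```text
time: 7.65
position: [576.0, 42.2, 53.5]
tcp_rot: [-0.0, 0.707, 0.707, -0.0]
contact_force: [-0.2, -0.3, 0.2]
opening: 39.4
gripper_force: 0.0
```

>>> jog_arm(grip_force=25, moves=[{"delta_rot": [0, 0, 0], "delta_pos": [0, 0, 0], "gripper": 4}, {"delta_rot": [0, 0, 0], "delta_pos": [0, 0, 0], "gripper": 2.5}, {"delta_rot": [0, 0, 0], "delta_pos": [0, 0, 0], "gripper": 2.5}, {"delta_rot": [0, 0, 0], "delta_pos": [0, 0, 0], "gripper": 2.5}, {"delta_rot": [0, 0, 0], "delta_pos": [0, 0, 0], "gripper": 2.5}])

```text
time: 8.28
position: [576.1, 42.2, 54.0]
tcp_rot: [0.0, 0.707, 0.707, 0.0]
contact_force: [-0.2, -1.3, 1.6]
opening: 30.0
gripper_force: 24.7
```

>>> jog_arm(moves=[{"delta_rot": [0, 0, 0], "delta_pos": [0, 0, 0], "gripper": 3.9}, {"delta_rot": [0, 0, 0], "delta_pos": [0, 0, 0], "gripper": 3.9}, {"delta_rot": [0, 0, 0], "delta_pos": [0, 0, 0.2], "gripper": 3.9}, {"delta_rot": [0, 0, 0], "delta_pos": [0, 0, 0.2], "gripper": 3.9}, {"delta_rot": [0, 0, 0], "delta_pos": [0, 0, 0.2], "gripper": 3.9}])

```text
time: 8.9
position: [576.0, 42.2, 47.6]
tcp_rot: [-0.0, 0.707, 0.707, -0.0]
contact_force: [-0.2, 0.1, 0.6]
opening: 39.0
gripper_force: 0.0
```

>>> jog_arm(grip_force=25, moves=[{"delta_rot": [0, 0, 0], "delta_pos": [0, 0, 0], "gripper": 3.9}, {"delta_rot": [0, 0, 0], "delta_pos": [0, 0, 0], "gripper": 2.5}, {"delta_rot": [0, 0, 0], "delta_pos": [0, 0, 0], "gripper": 2.5}, {"delta_rot": [0, 0, 0], "delta_pos": [0, 0, 0], "gripper": 2.5}, {"delta_rot": [0, 0, 0], "delta_pos": [0, 0, 0], "gripper": 2.5}])

```text
time: 9.52
position: [576.2, 42.2, 48.0]
tcp_rot: [0.0, 0.707, 0.707, 0.0]
contact_force: [-0.7, 0.3, 1.1]
opening: 30.6
gripper_force: 24.7
```

>>> jog_arm(moves=[{"delta_rot": [0, 0, 0], "delta_pos": [0, 0, -2], "gripper": 2.5}, {"delta_rot": [0, 0, 0], "delta_pos": [0, 0, -4], "gripper": 2.5}, {"delta_rot": [0, 0, 0], "delta_pos": [0, 0, -4], "gripper": 2.5}, {"delta_rot": [0, 0, 0], "delta_pos": [0, 0, -3], "gripper": 2.5}, {"delta_rot": [0, 0, 0], "delta_pos": [2, -1, 0], "gripper": 2.5}])

```text
time: 10.15
position: [568.5, 61.0, 181.9]
tcp_rot: [0.003, 0.708, 0.706, 0.002]
contact_force: [-0.5, 0.3, -1.3]
opening: 30.4
gripper_force: 25.0
```

>>> jog_arm(moves=[{"delta_rot": [0, 0, 0], "delta_pos": [4.5, -2.5, 0], "gripper": 2.5}, {"delta_rot": [0, 0, 0], "delta_pos": [4.5, -2.5, 0], "gripper": 2.5}, {"delta_rot": [0, 0, 0], "delta_pos": [4.5, -2.5, 0], "gripper": 2.5}, {"delta_rot": [0, 0, 0], "delta_pos": [4.5, -2.5, 0], "gripper": 2.5}, {"delta_rot": [0, 0, 0], "delta_pos": [4.3, -1.5, 0], "gripper": 2.5}])

```text
time: 10.78
position: [449.8, 286.8, 179.3]
tcp_rot: [0.0, 0.707, 0.708, 0.001]
contact_force: [1.6, -1.3, 0.1]
opening: 30.4
gripper_force: 25.0
```

Run:
```python
from h import *
o=arm.observe();print(o['opening'],o['gripper_force'],o['q'].round(2))
go([451,285,46])
im=arm.get_image("wrist"); save(im,"w5.png")
for r in arm.trace("side_tray",im)[:2]: print(r["score"],*rect(im,r["region"],14))
for n in ["dropper_bottle","side_tray"]:
  for r in arm.look_for(n,im)[:3]: print(n,r["score"],world(im,r["location"]).round(1))
```

```text
30.355616274540672 24.968341165222228 [-0.13  0.4  -0.61  1.9   0.29  0.93 -0.88]
at [449.8 286.8 179.3] yaw of y 0.08
[451. 285.  46.] -> [-0.18  0.1  13.33]
0.93 [451.045   335.32053] [np.float32(119.49856), np.float32(209.01273)] 88.30824
dropper_bottle 0.95 [450.4 293.9 211.2]
dropper_bottle 0.71 [568.7 164.3  13.8]
dropper_bottle 0.67 [648.2 178.7  55.7]
side_tray 0.8 [450.4 353.6   7.5]
```

View pics/w5.png

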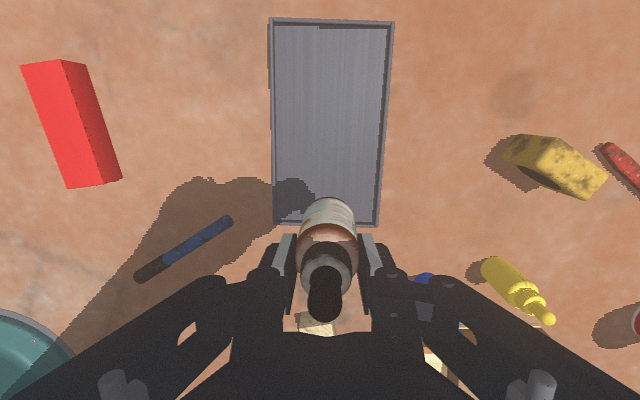

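The bottle is upright between the pads at px (328,225), and the tray lies below at (330,120). I'll lower it and release.

>>> jog_arm(moves=[{"delta_rot": [0, 0, 0], "delta_pos": [-0.1, 0.1, 4], "gripper": 2.5}, {"delta_rot": [0, 0, 0], "delta_pos": [0, 0, 4], "gripper": 2.5}, {"delta_rot": [0, 0, 0], "delta_pos": [0, 0, 3], "gripper": 2.5}, {"delta_rot": [0, 0, 0], "delta_pos": [0, 0, 1.5], "gripper": 2.5}, {"delta_rot": [0, 0, 0], "delta_pos": [0, 0, 0.8], "gripper": 2.5}])

```text
time: 11.6
position: [452.7, 283.5, 44.7]
tcp_rot: [0.0, 0.707, 0.707, -0.0]
contact_force: [0.1, -0.3, -1.2]
opening: 30.7
gripper_force: 25.0
```

>>> jog_arm(moves=[{"delta_rot": [0, 0, 0], "delta_pos": [0, 0, 0.1], "gripper": 2.5}, {"delta_rot": [0, 0, 0], "delta_pos": [0, 0, 0], "gripper": 3.4}, {"delta_rot": [0, 0, 0], "delta_pos": [0, 0, 0], "gripper": 5}, {"delta_rot": [0, 0, 0], "delta_pos": [0, 0, 0], "gripper": 6}, {"delta_rot": [0, 0, 0], "delta_pos": [0, 0, 0], "gripper": 6}])

```text
time: 12.22
position: [452.1, 284.2, 44.1]
tcp_rot: [0.0, 0.707, 0.707, 0.0]
contact_force: [0.2, 0.1, -0.3]
opening: 60.1
gripper_force: 0.0
```

>>> jog_arm(moves=[{"delta_rot": [0, 0, 0], "delta_pos": [0, 0, -3], "gripper": 6}, {"delta_rot": [0, 0, 0], "delta_pos": [0, 0, -4], "gripper": 6}, {"delta_rot": [0, 0, 0], "delta_pos": [0, 0, -4], "gripper": 8.5}, {"delta_rot": [0, 0, 0], "delta_pos": [0, 0, -4], "gripper": 8.5}, {"delta_rot": [0, 0, 0], "delta_pos": [-2, 1, 0], "gripper": 8.5}])

```text
time: 12.85
position: [462.9, 266.9, 197.5]
tcp_rot: [0.001, 0.706, 0.708, 0.003]
contact_force: [0.1, -0.5, -0.3]
opening: 85.2
gripper_force: 0.0
```

Run:
```python
from h import *
go([577,-42,190],[577,-42,74])
im=arm.get_image("side")
for r in arm.look_for("dropper_bottle",im)[:4]: print(r["score"],world(im,r["location"]).round(1))
im=arm.get_image("wrist")
for r in arm.look_for("dropper_bottle",im)[:4]: print(r["score"],world(im,r["location"]).round(1))
```

```text
at [462.9 266.9 197.5] yaw of y 0.22
[577. -42. 190.] -> [-30.94  11.29   0.7 ]
[577. -42.  74.] -> [-0.04 -0.07 11.6 ]
0.77 [566.  161.4  48.7]
0.62 [652.3 180.3  52.1]
0.6 [450.5 293.3  56.5]
0.79 [558.7 156.3  32.4]
0.77 [457.1 291.4  73.1]
0.77 [647.4 176.9  57.6]
```

>>> jog_arm(moves=[{"delta_rot": [0, 0, 0], "delta_pos": [-4.6, 1.6, 0], "gripper": 8.5}, {"delta_rot": [0, 0, 0], "delta_pos": [-4.6, 1.6, 0], "gripper": 8.5}, {"delta_rot": [0, 0, 0], "delta_pos": [-4.6, 1.7, 0], "gripper": 8.5}, {"delta_rot": [0, 0, 0], "delta_pos": [-4.6, 1.7, 0], "gripper": 8.5}, {"delta_rot": [0, 0, 0], "delta_pos": [-4.6, 1.7, 0], "gripper": 8.5}])

```text
time: 13.68
position: [545.0, 34.0, 193.2]
tcp_rot: [-0.001, 0.706, 0.708, -0.0]
contact_force: [0.5, 0.5, 0.0]
opening: 85.1
gripper_force: 0.0
```

>>> jog_arm(moves=[{"delta_rot": [0, 0, 0], "delta_pos": [-4.0, 1.5, 0], "gripper": 8.5}, {"delta_rot": [0, 0, 0], "delta_pos": [-3.9, 1.5, 0], "gripper": 8.5}, {"delta_rot": [0, 0, 0], "delta_pos": [0, 0, 2], "gripper": 8.5}, {"delta_rot": [0, 0, 0], "delta_pos": [0, 0, 2], "gripper": 8.5}, {"delta_rot": [0, 0, 0], "delta_pos": [0, 0, 1], "gripper": 8.5}])

```text
time: 14.3
position: [574.2, -43.6, 142.0]
tcp_rot: [-0.001, 0.707, 0.708, -0.001]
contact_force: [-0.3, 0.2, -0.1]
opening: 85.2
gripper_force: 0.0
```

Run:
```python
from h import *
go([577,-42,60])
im=arm.get_image("wrist"); save(im,"w6.png")
for r in arm.look_for("screw_jar",im)[:2]: print(r["score"],world(im,r["location"]).round(1))
for r in arm.trace("screw_jar",im)[:2]: print(r["score"],*rect(im,r["region"],94))
```

```text
at [574.2 -43.6 142. ] yaw of y 0.09
[577. -42.  60.] -> [0.15 0.31 8.2 ]
0.87 [579.5 -38.8  93.3]
0.93 [575.30347 -37.98054] [np.float32(67.54497), np.float32(54.79297)] 92.24
```

View pics/w6.png

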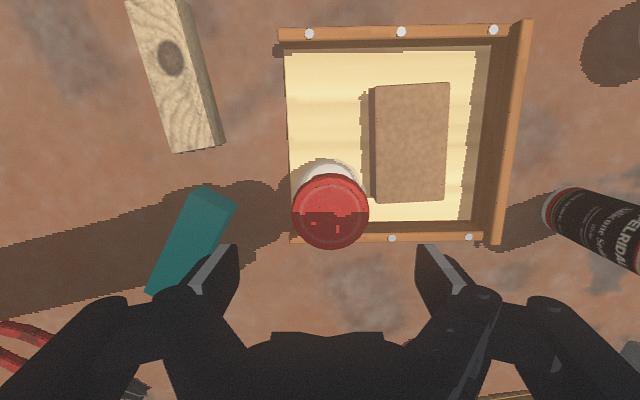

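The lid's centre is at (330,211) px, lined up with the fingers at column 328. I'll descend and grip.

>>> jog_arm(moves=[{"delta_rot": [0, 0, 0], "delta_pos": [0.15, 0.3, 1], "gripper": 8.5}, {"delta_rot": [0, 0, 0], "delta_pos": [0, 0, 2], "gripper": 8.5}, {"delta_rot": [0, 0, 0], "delta_pos": [0, 0, 2], "gripper": 8.5}, {"delta_rot": [0, 0, 0], "delta_pos": [0, 0, 2], "gripper": 8.5}, {"delta_rot": [0, 0, 0], "delta_pos": [0, 0, 1.2], "gripper": 8.5}])

```text
time: 15.08
position: [577.2, -43.3, 59.8]
tcp_rot: [-0.001, 0.707, 0.707, -0.001]
contact_force: [0.4, 0.4, -0.1]
opening: 85.5
gripper_force: 0.0
```

>>> jog_arm(grip_force=40, moves=[{"delta_rot": [0, 0, 0], "delta_pos": [0, 0, 0], "gripper": 7.5}, {"delta_rot": [0, 0, 0], "delta_pos": [0, 0, 0], "gripper": 5.5}, {"delta_rot": [0, 0, 0], "delta_pos": [0, 0, 0], "gripper": 5.5}, {"delta_rot": [0, 0, 0], "delta_pos": [0, 0, 0], "gripper": 5.5}, {"delta_rot": [0, 0, 0], "delta_pos": [0, 0, 0], "gripper": 5.5}])

```text
time: 15.7
position: [578.4, -43.3, 62.5]
tcp_rot: [0.0, 0.707, 0.707, 0.0]
contact_force: [-1.5, -0.4, 4.9]
opening: 55.2
gripper_force: 23.4
```

>>> jog_arm(moves=[{"delta_rot": [0, 0, 0], "delta_pos": [0, 0, 0], "gripper": 4.8}, {"delta_rot": [0, 0, 0], "delta_pos": [0, 0, 0], "gripper": 4.8}, {"delta_rot": [0, 0, 0], "delta_pos": [0, 0, 0], "gripper": 4.8}, {"delta_rot": [0, 0, 0], "delta_pos": [0, 0, -0.5], "gripper": 4.8}, {"delta_rot": [0, 0, 0], "delta_pos": [0, 0, -0.5], "gripper": 4.8}])

```text
time: 16.32
position: [577.6, -43.4, 71.5]
tcp_rot: [-0.0, 0.707, 0.707, -0.0]
contact_force: [-0.5, -0.3, -3.8]
opening: 54.6
gripper_force: 43.0
```

Run:
```python
from h import *
go([577,-42,60])
im=arm.get_image("side")
cv2.imwrite("pics/s2c.png",cv2.resize(im["color"][120:270,180:330,::-1],(600,600)))
```

```text
at [577.6 -43.4  71.5] yaw of y 0.01
[577. -42.  60.] -> [ 0.14 -0.06  1.15]
```

View pics/s2c.png

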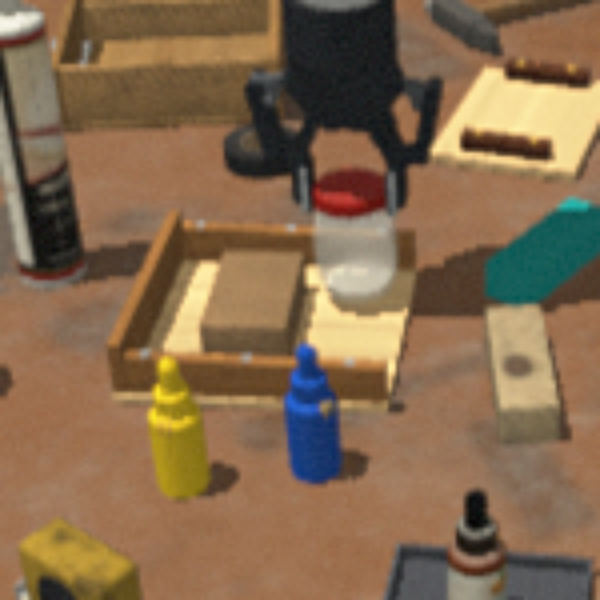

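The jar is lifted, upright and held just under its lid. Next it goes to the tray.

>>> jog_arm(moves=[{"delta_rot": [0, 0, 0], "delta_pos": [0, 0, -3], "gripper": 4.8}, {"delta_rot": [0, 0, 0], "delta_pos": [0, 0, -4], "gripper": 4.8}, {"delta_rot": [0, 0, 0], "delta_pos": [0, 0, -4], "gripper": 4.8}, {"delta_rot": [0, 0, 0], "delta_pos": [1, -0.5, -2], "gripper": 4.8}, {"delta_rot": [0, 0, 0], "delta_pos": [3, -1, 0], "gripper": 4.8}])

```text
time: 17.0
position: [563.6, -4.2, 202.9]
tcp_rot: [0.001, 0.708, 0.706, 0.001]
contact_force: [0.2, 1.2, -4.8]
opening: 54.6
gripper_force: 44.5
```

>>> jog_arm(moves=[{"delta_rot": [0, 0, 0], "delta_pos": [4.5, -1.2, 0], "gripper": 4.8}, {"delta_rot": [0, 0, 0], "delta_pos": [4.5, -1.3, 0], "gripper": 4.8}, {"delta_rot": [0, 0, 0], "delta_pos": [4.5, -1.3, 0], "gripper": 4.8}, {"delta_rot": [0, 0, 0], "delta_pos": [4.5, -1.3, 0], "gripper": 4.8}, {"delta_rot": [0, 0, 0], "delta_pos": [4.5, -1.3, 0], "gripper": 4.8}])

```text
time: 17.62
position: [497.2, 223.2, 201.0]
tcp_rot: [-0.0, 0.707, 0.707, -0.001]
contact_force: [0.6, 0.2, -5.1]
opening: 54.8
gripper_force: 44.4
```

>>> jog_arm(moves=[{"delta_rot": [0, 0, 0], "delta_pos": [4.5, -1.3, 0], "gripper": 4.8}, {"delta_rot": [0, 0, 0], "delta_pos": [4.5, -1.3, 0], "gripper": 4.8}, {"delta_rot": [0, 0, 0], "delta_pos": [4.0, -1.3, 0], "gripper": 4.8}, {"delta_rot": [0, 0, 0], "delta_pos": [2.5, -0.8, 0], "gripper": 4.8}, {"delta_rot": [0, 0, 0], "delta_pos": [0, 0, 0], "gripper": 4.8}])

```text
time: 18.25
position: [448.8, 379.4, 201.0]
tcp_rot: [-0.001, 0.705, 0.709, -0.001]
contact_force: [0.1, -0.5, -4.4]
opening: 54.4
gripper_force: 44.3
```

Run:
```python
from h import *
go([451,380,62])
im=arm.get_image("side");o=arm.observe();print(o['gripper_force'],o['contact_force'])
for n in ["screw_jar","dropper_bottle"]:
  for r in arm.look_for(n,im)[:3]: print(r["score"],world(im,r["location"]).round(1))
  for r in arm.trace(n,im)[:3]: 
    v,u=np.nonzero(r["region"]); print(r["score"],u.min(),u.max(),v.min(),v.max())
```

```text
at [448.8 379.4 201. ] yaw of y 0.33
[451. 380.  62.] -> [ 0.05  0.25 13.9 ]
44.32756210837397 [-0.16220759 -0.75370759 -5.45904671]
0.92 [445.6 402.  210.8]
0.55 [685.9  18.7  26.5]
0.62 281 311 214 265
0.41 302 319 204 228
0.71 [453.  298.2  26.8]
0.62 [568.7 159.   44.8]
0.59 [653.7 180.9  52.2]
0.77 251 264 206 240
0.75 292 306 265 279
0.55 217 232 209 243
```

>>> jog_arm(moves=[{"delta_rot": [0, 0, 0], "delta_pos": [0, 0.2, 4], "gripper": 4.8}, {"delta_rot": [0, 0, 0], "delta_pos": [0, 0, 4], "gripper": 4.8}, {"delta_rot": [0, 0, 0], "delta_pos": [0, 0, 3.5], "gripper": 4.8}, {"delta_rot": [0, 0, 0], "delta_pos": [0, 0, 1.7], "gripper": 4.8}, {"delta_rot": [0, 0, 0], "delta_pos": [0, 0, 0.7], "gripper": 4.8}])

```text
time: 19.12
position: [454.2, 376.2, 62.4]
tcp_rot: [-0.0, 0.707, 0.707, -0.0]
contact_force: [0.2, -0.2, -3.4]
opening: 54.7
gripper_force: 44.2
```

>>> jog_arm(moves=[{"delta_rot": [0, 0, 0], "delta_pos": [0, 0, 0.1], "gripper": 4.8}, {"delta_rot": [0, 0, 0], "delta_pos": [0, 0, 0.1], "gripper": 4.8}, {"delta_rot": [0, 0, 0], "delta_pos": [0, 0, 0], "gripper": 4.8}, {"delta_rot": [0, 0, 0], "delta_pos": [0, 0, 0], "gripper": 4.8}, {"delta_rot": [0, 0, 0], "delta_pos": [0, 0, 0], "gripper": 4.8}])

```text
time: 19.75
position: [454.1, 376.7, 61.1]
tcp_rot: [0.0, 0.707, 0.707, 0.0]
contact_force: [0.0, 0.2, -4.8]
opening: 54.8
gripper_force: 44.2
```

>>> jog_arm(moves=[{"delta_rot": [0, 0, 0], "delta_pos": [0, 0, 0.1], "gripper": 4.8}, {"delta_rot": [0, 0, 0], "delta_pos": [0, 0, 0.1], "gripper": 4.8}, {"delta_rot": [0, 0, 0], "delta_pos": [0, 0, 0], "gripper": 4.8}, {"delta_rot": [0, 0, 0], "delta_pos": [0, 0, 0], "gripper": 4.8}, {"delta_rot": [0, 0, 0], "delta_pos": [0, 0, 0], "gripper": 4.8}])

```text
time: 20.38
position: [454.0, 376.7, 58.9]
tcp_rot: [0.0, 0.707, 0.707, 0.0]
contact_force: [0.0, 0.5, -3.1]
opening: 55.1
gripper_force: 44.5
```

>>> jog_arm(moves=[{"delta_rot": [0, 0, 0], "delta_pos": [0, 0, 0.1], "gripper": 4.8}, {"delta_rot": [0, 0, 0], "delta_pos": [0, 0, 0], "gripper": 4.8}, {"delta_rot": [0, 0, 0], "delta_pos": [0, 0, 0], "gripper": 4.8}, {"delta_rot": [0, 0, 0], "delta_pos": [0, 0, 0], "gripper": 4.8}, {"delta_rot": [0, 0, 0], "delta_pos": [0, 0, 0], "gripper": 4.8}])

```text
time: 21.0
position: [454.0, 377.2, 58.8]
tcp_rot: [-0.0, 0.707, 0.707, 0.0]
contact_force: [-2.5, -0.8, 5.6]
opening: 54.4
gripper_force: 45.1
```

>>> jog_arm(moves=[{"delta_rot": [0, 0, 0], "delta_pos": [0, 0, 0], "gripper": 5.8}, {"delta_rot": [0, 0, 0], "delta_pos": [0, 0, 0], "gripper": 7.5}, {"delta_rot": [0, 0, 0], "delta_pos": [0, 0, 0], "gripper": 8.5}, {"delta_rot": [0, 0, 0], "delta_pos": [0, 0, -2], "gripper": 8.5}, {"delta_rot": [0, 0, 0], "delta_pos": [0, 0, -4], "gripper": 8.5}])

```text
time: 21.62
position: [453.4, 376.1, 118.2]
tcp_rot: [-0.0, 0.707, 0.707, -0.001]
contact_force: [0.6, 0.5, 0.8]
opening: 84.8
gripper_force: 0.0
```

>>> jog_arm(moves=[{"delta_rot": [0, 0, 0], "delta_pos": [0, 0, -4], "gripper": 8.5}, {"delta_rot": [0, 0, 0], "delta_pos": [-1, 0.6, -4], "gripper": 8.5}, {"delta_rot": [0, 0, 0], "delta_pos": [-4.6, 2.4, 0], "gripper": 8.5}, {"delta_rot": [0, 0, 0], "delta_pos": [-4.6, 2.4, 0], "gripper": 8.5}, {"delta_rot": [0, 0, 0], "delta_pos": [-4.6, 2.4, 0], "gripper": 8.5}])

```text
time: 22.25
position: [533.0, 227.5, 199.7]
tcp_rot: [0.001, 0.707, 0.707, 0.001]
contact_force: [1.5, -0.3, 0.2]
opening: 84.9
gripper_force: 0.0
```

>>> jog_arm(moves=[{"delta_rot": [0, 0, 0], "delta_pos": [-4.6, 2.4, 0], "gripper": 8.5}, {"delta_rot": [0, 0, 0], "delta_pos": [-4.6, 2.4, 0], "gripper": 8.5}, {"delta_rot": [0, 0, 0], "delta_pos": [-4.6, 2.3, 0], "gripper": 8.5}, {"delta_rot": [0, 0, 0], "delta_pos": [-4.6, 2.3, 0], "gripper": 8.5}, {"delta_rot": [0, 0, 0], "delta_pos": [-3, 1.5, 0], "gripper": 8.5}])

```text
time: 22.88
position: [642.3, 11.5, 199.3]
tcp_rot: [0.001, 0.708, 0.706, 0.0]
contact_force: [0.7, 0.9, -0.1]
opening: 85.3
gripper_force: 0.0
```

Run:
```python
from h import *
go([641,-2,28])
im=arm.get_image("side")
for n in ["screw_jar","dropper_bottle"]:
  for r in arm.look_for(n,im)[:3]: print(n,r["score"],world(im,r["location"]).round(1))
im=arm.get_image("wrist"); save(im,"w7.png")
for n,z in dict(sanding_block=40,caddy=45).items():
  for r in arm.look_for(n,im)[:2]: print(n,r["score"],world(im,r["location"]).round(1))
  for r in arm.trace(n,im)[:2]: print(n,r["score"],*rect(im,r["region"],z))
```

```text
at [642.3  11.5 199.3] yaw of y -0.14
[641.  -2.  28.] -> [-1.34 -0.15 17.13]
screw_jar 0.62 [452.3 396.7  67.2]
dropper_bottle 0.73 [652.5 182.8  52. ]
dropper_bottle 0.55 [453.9 292.9  68.6]
sanding_block 0.56 [640.    0.9  39.8]
sanding_block 0.94 [644.0453     -0.6631546] [np.float32(103.21959), np.float32(62.2364)] 93.25706
caddy 0.9 [629.1  11.7   7.6]
caddy 0.56 [632.92175    -1.1221695] [np.float32(181.62494), np.float32(189.07034)] 1.4058604
```

View pics/w7.png

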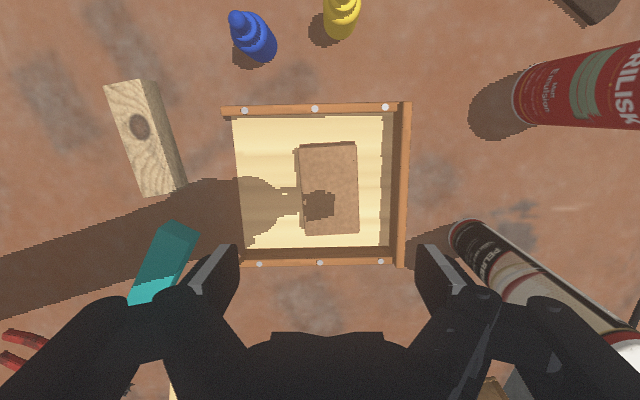

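The caddy now holds only the block, centred at about (328,188) px. The jar and bottle are on the tray. I'll pick the block with a 3° turn.

>>> jog_arm(moves=[{"delta_rot": [0, 0, 0], "delta_pos": [-1.25, 0.1, 3], "gripper": 8.5}, {"delta_rot": [0, 0, -3.2], "delta_pos": [0, 0, 4], "gripper": 8.5}, {"delta_rot": [0, 0, 0], "delta_pos": [0, 0, 4], "gripper": 8.5}, {"delta_rot": [0, 0, 0], "delta_pos": [0, 0, 3.5], "gripper": 8.5}, {"delta_rot": [0, 0, 0], "delta_pos": [0, 0, 2], "gripper": 8.5}])

```text
time: 23.9
position: [641.0, 3.2, 31.2]
tcp_rot: [-0.001, 0.686, 0.727, -0.001]
contact_force: [0.7, -0.8, 0.8]
opening: 85.1
gripper_force: 0.0
```

>>> jog_arm(grip_force=50, moves=[{"delta_rot": [0, 0, 0], "delta_pos": [0, 0, 0.8], "gripper": 8.5}, {"delta_rot": [0, 0, 0], "delta_pos": [0, 0, 0], "gripper": 7}, {"delta_rot": [0, 0, 0], "delta_pos": [0, 0, 0], "gripper": 5}, {"delta_rot": [0, 0, 0], "delta_pos": [0, 0, 0], "gripper": 5}, {"delta_rot": [0, 0, 0], "delta_pos": [0, 0, 0], "gripper": 5}])

```text
time: 24.52
position: [643.6, 2.6, 28.6]
tcp_rot: [0.001, 0.687, 0.727, 0.001]
contact_force: [-3.5, 0.9, 12.4]
opening: 50.2
gripper_force: 6.5
```

Run:
```python
from h import *
o=arm.observe();print(o['opening'],o['gripper_force'],o['contact_force'],o['wrist_torque'])
im=arm.get_image("side"); a=im["color"][120:230,190:300,::-1]
w=arm.get_image("wrist")["color"][100:400,150:500,::-1]
b=cv2.resize(a,(440,440)); c=np.zeros((440,350,3),np.uint8); c[:300]=w
cv2.imwrite("pics/c8.png",np.hstack([b,c]))
```

```text
50.16007698288348 6.517636284988839 [-3.50376567  0.94159203 12.44344828] [ 0.01017514  1.22435737 -0.00187812]
```

View pics/c8.png

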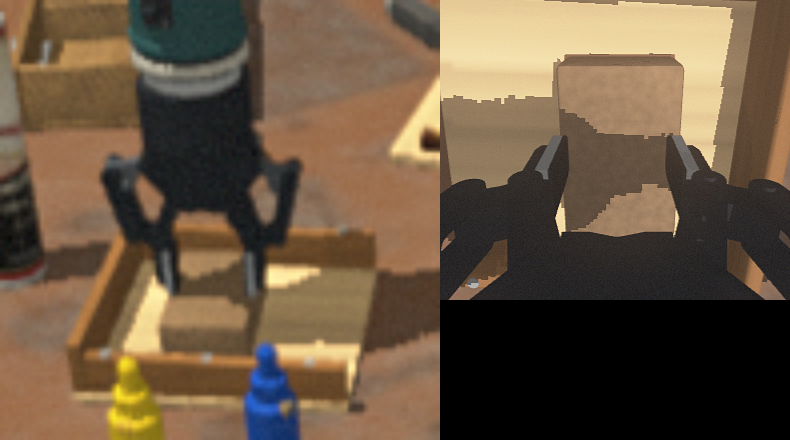

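The pad tips are resting on the block's top edges, so they sit higher than assumed. I'll lift, open and go deeper in small steps.

>>> jog_arm(moves=[{"delta_rot": [0, 0, 0], "delta_pos": [0, 0, -2.5], "gripper": 8.5}, {"delta_rot": [0, 0, 0], "delta_pos": [-0.3, 0, 0], "gripper": 8.5}, {"delta_rot": [0, 0, 0], "delta_pos": [0, 0, 0], "gripper": 8.5}, {"delta_rot": [0, 0, 0], "delta_pos": [0, 0, 1.5], "gripper": 8.5}, {"delta_rot": [0, 0, 0], "delta_pos": [0, 0, 1], "gripper": 8.5}])

```text
time: 25.25
position: [641.1, -0.9, 22.7]
tcp_rot: [-0.001, 0.687, 0.727, -0.001]
contact_force: [-0.0, 1.0, -0.1]
opening: 84.9
gripper_force: 0.0
```

>>> jog_arm(moves=[{"delta_rot": [0, 0, 0], "delta_pos": [0, 0, 0.4], "gripper": 8.5}, {"delta_rot": [0, 0, 0], "delta_pos": [0, 0, 0.4], "gripper": 8.5}, {"delta_rot": [0, 0, 0], "delta_pos": [0, 0, 0.2], "gripper": 8.5}, {"delta_rot": [0, 0, 0], "delta_pos": [0, 0, 0], "gripper": 8.5}, {"delta_rot": [0, 0, 0], "delta_pos": [0, 0, 0], "gripper": 8.5}])

```text
time: 25.88
position: [642.5, -0.8, 15.2]
tcp_rot: [0.0, 0.687, 0.727, 0.0]
contact_force: [0.3, 0.7, 0.3]
opening: 85.2
gripper_force: 0.0
```

Run:
```python
from h import *
go()
im=arm.get_image("side"); a=im["color"][120:230,190:300,::-1]
w=arm.get_image("wrist")["color"][100:400,150:500,::-1]
b=cv2.resize(a,(440,440)); c=np.zeros((440,350,3),np.uint8); c[:300]=w
cv2.imwrite("pics/c9.png",np.hstack([b,c]))
```

```text
at [642.5  -0.8  15.2] yaw of y 3.22
```

View pics/c9.png

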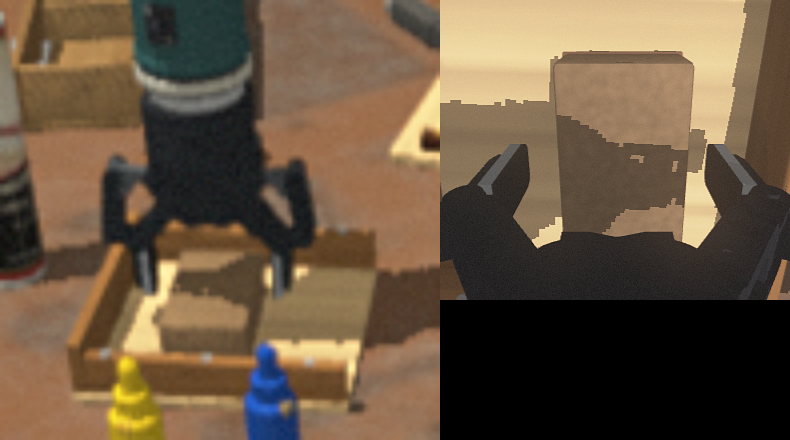

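The tips are still only a little below the block's top, so I'll go deeper, watching the force.

>>> jog_arm(moves=[{"delta_rot": [0, 0, 0], "delta_pos": [0, 0, 0.3], "gripper": 8.5}, {"delta_rot": [0, 0, 0], "delta_pos": [0, 0, 0.3], "gripper": 8.5}, {"delta_rot": [0, 0, 0], "delta_pos": [0, 0, 0.2], "gripper": 8.5}, {"delta_rot": [0, 0, 0], "delta_pos": [0, 0, 0], "gripper": 8.5}, {"delta_rot": [0, 0, 0], "delta_pos": [0, 0, 0], "gripper": 8.5}])

```text
time: 26.6
position: [642.3, -0.7, 6.9]
tcp_rot: [0.0, 0.687, 0.727, 0.0]
contact_force: [-0.1, -0.5, 0.6]
opening: 85.3
gripper_force: 0.0
```

>>> jog_arm(grip_force=50, moves=[{"delta_rot": [0, 0, 0], "delta_pos": [0, 0, 0], "gripper": 7}, {"delta_rot": [0, 0, 0], "delta_pos": [0, 0, 0], "gripper": 5.5}, {"delta_rot": [0, 0, 0], "delta_pos": [0, 0, 0], "gripper": 5.5}, {"delta_rot": [0, 0, 0], "delta_pos": [0, 0, 0], "gripper": 5.5}, {"delta_rot": [0, 0, 0], "delta_pos": [0, 0, 0], "gripper": 5.5}])

```text
time: 27.22
position: [642.7, -0.7, 7.4]
tcp_rot: [0.0, 0.687, 0.727, 0.0]
contact_force: [-1.3, 0.1, 5.2]
opening: 62.0
gripper_force: 56.4
```

>>> jog_arm(moves=[{"delta_rot": [0, 0, 0], "delta_pos": [0, 0, -1], "gripper": 5.5}, {"delta_rot": [0, 0, 0], "delta_pos": [0, 0, -3], "gripper": 5.5}, {"delta_rot": [0, 0, 0], "delta_pos": [0, 0, -4], "gripper": 5.5}, {"delta_rot": [0, 0, 6.4], "delta_pos": [0, 0, -4], "gripper": 5.5}, {"delta_rot": [0, 0, 6.4], "delta_pos": [0, 0, -2], "gripper": 5.5}])

```text
time: 27.85
position: [642.8, -0.7, 149.3]
tcp_rot: [0.001, 0.765, 0.644, 0.001]
contact_force: [-0.0, 0.2, -2.0]
opening: 61.9
gripper_force: 55.8
```

Run:
```python
from h import *
go([474,-340,140],[474,-340,14])
o=arm.observe();print(o['opening'],o['gripper_force'],o['contact_force'])
im=arm.get_image("side"); 
for r in arm.look_for("sanding_block",im)[:2]: print(r["score"],world(im,r["location"]).round(1))
```

```text
at [642.8  -0.7 149.3] yaw of y -9.79
[ 474. -340.  140.] -> [-36.31 -10.86   0.88]
[ 474. -340.   14.] -> [-1.00e-02 -3.00e-02  1.26e+01]
61.893993458737306 55.79124391078949 [-0.02037726  0.1933895  -1.98732484]
0.81 [643.5  32.5 183.1]
```

>>> jog_arm(moves=[{"delta_rot": [0, 0, 0], "delta_pos": [-4, -1.2, 0], "gripper": 5.5}, {"delta_rot": [0, 0, 0], "delta_pos": [-4.8, -1.4, 0], "gripper": 5.5}, {"delta_rot": [0, 0, 0], "delta_pos": [-4.8, -1.4, 0], "gripper": 5.5}, {"delta_rot": [0, 0, 0], "delta_pos": [-4.8, -1.4, 0], "gripper": 5.5}, {"delta_rot": [0, 0, 0], "delta_pos": [-4.8, -1.4, 0], "gripper": 5.5}])

```text
time: 28.58
position: [534.7, -219.4, 145.4]
tcp_rot: [-0.001, 0.763, 0.647, -0.001]
contact_force: [0.7, 0.3, -1.5]
opening: 61.8
gripper_force: 55.8
```

>>> jog_arm(moves=[{"delta_rot": [0, 0, 0], "delta_pos": [-4.8, -1.4, 0], "gripper": 5.5}, {"delta_rot": [0, 0, 0], "delta_pos": [-4.5, -1.4, 0], "gripper": 5.5}, {"delta_rot": [0, 0, 0], "delta_pos": [-3.8, -1.2, 0], "gripper": 5.5}, {"delta_rot": [0, 0, 0], "delta_pos": [0, 0, 0], "gripper": 5.5}, {"delta_rot": [0, 0, 0], "delta_pos": [0, 0, 0], "gripper": 5.5}])

```text
time: 29.2
position: [475.0, -339.7, 145.8]
tcp_rot: [-0.001, 0.763, 0.646, 0.0]
contact_force: [1.6, -1.2, -0.1]
opening: 62.1
gripper_force: 55.8
```

Run:
```python
from h import *
go([474,-340,140],[474,-340,14])
im=arm.get_image("wrist"); save(im,"w10.png")
for n,z in dict(work_board=12,sanding_block=140+32).items():
  for r in arm.trace(n,im)[:2]: print(n,r["score"],*rect(im,r["region"],z))
im=arm.get_image("top"); cv2.imwrite("pics/t10.png",cv2.resize(im["color"][150:250,370:470,::-1],(500,500)))
for n,z in dict(work_board=12).items():
  for r in arm.trace(n,im)[:2]: print(n,r["score"],*rect(im,r["region"],z))
```

```text
at [ 475.  -339.7  145.8] yaw of y -9.49
[ 474. -340.  140.] -> [-0.04 -0.09  0.58]
[ 474. -340.   14.] -> [-0.02  0.02 12.6 ]
work_board 0.76 [ 481.7307  -285.49902] [np.float32(130.57277), np.float32(61.797794)] 170.95723
sanding_block 0.71 [ 475.5075  -334.99615] [np.float32(63.820816), np.float32(92.93838)] 80.490776
work_board 0.59 [ 479.011   -284.46014] [np.float32(127.553345), np.float32(60.546684)] 175.8136
work_board 0.47 [ 517.18225 -357.19153] [np.float32(78.39814), np.float32(50.272526)] 175.68748
```

View pics/w10.png

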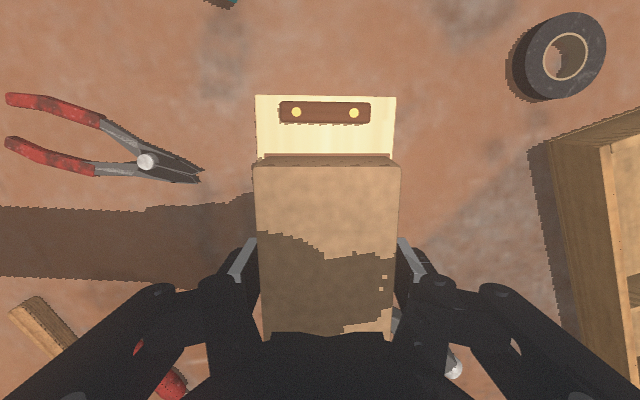

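The block is well aligned with the board, and the far stop is at (324,112) px. I'll work out the centring from that stop.

Run:
```python
from h import *
im=arm.get_image("wrist")
s=np.mean([ray(im,u,v,28) for u,v in [(279,101),(370,101),(370,121),(279,121)]],0)
e=ray(im,325,95.5,12); a=np.radians(80.5); d=np.array([np.cos(a),np.sin(a)])
ex=ray(im,370,110,28)-ray(im,279,110,28); print("stop yaw",np.degrees(np.arctan2(ex[1],ex[0])),np.hypot(*ex[:2]))
print("stop",s.round(1),"centre",(s[:2]-72.5*d).round(1),"from edge",(e[:2]-87.5*d).round(1))
go([474,-340,14])
```

```text
stop yaw -9.442593519543234 79.11371039150377
stop [ 485.3 -271.    28. ] centre [ 473.3 -342.5] from edge [ 473.5 -343.9]
at [ 475.9 -339.8  146.8] yaw of y -9.47
[ 474. -340.   14.] -> [-0.05 -0.18 13.28]
```

>>> jog_arm(moves=[{"delta_rot": [0, 0, 0], "delta_pos": [-0.25, -0.2, 3], "gripper": 5.5}, {"delta_rot": [0, 0, 0], "delta_pos": [0, 0, 4], "gripper": 5.5}, {"delta_rot": [0, 0, 0], "delta_pos": [0, 0, 3], "gripper": 5.5}, {"delta_rot": [0, 0, 0], "delta_pos": [0, 0, 2], "gripper": 5.5}, {"delta_rot": [0, 0, 0], "delta_pos": [0, 0, 1], "gripper": 5.5}])

```text
time: 30.12
position: [473.0, -342.5, 16.0]
tcp_rot: [-0.0, 0.763, 0.646, -0.0]
contact_force: [-0.3, -0.1, -1.4]
opening: 62.2
gripper_force: 55.9
```

>>> jog_arm(moves=[{"delta_rot": [0, 0, 0], "delta_pos": [0, 0, 0.1], "gripper": 5.5}, {"delta_rot": [0, 0, 0], "delta_pos": [0, 0, 0.1], "gripper": 5.5}, {"delta_rot": [0, 0, 0], "delta_pos": [0, 0, 0], "gripper": 5.5}, {"delta_rot": [0, 0, 0], "delta_pos": [0, 0, 0], "gripper": 5.5}, {"delta_rot": [0, 0, 0], "delta_pos": [0, 0, 0], "gripper": 5.5}])

```text
time: 30.75
position: [473.1, -343.1, 15.2]
tcp_rot: [0.0, 0.764, 0.646, 0.0]
contact_force: [0.8, 0.0, -0.7]
opening: 61.8
gripper_force: 55.9
```

>>> jog_arm(moves=[{"delta_rot": [0, 0, 0], "delta_pos": [0, 0, 0.1], "gripper": 5.5}, {"delta_rot": [0, 0, 0], "delta_pos": [0, 0, 0.1], "gripper": 5.5}, {"delta_rot": [0, 0, 0], "delta_pos": [0, 0, 0], "gripper": 5.5}, {"delta_rot": [0, 0, 0], "delta_pos": [0, 0, 0], "gripper": 5.5}, {"delta_rot": [0, 0, 0], "delta_pos": [0, 0, 0], "gripper": 5.5}])

```text
time: 31.38
position: [473.0, -342.9, 12.9]
tcp_rot: [0.0, 0.764, 0.646, -0.0]
contact_force: [-0.4, 0.8, -1.4]
opening: 61.6
gripper_force: 55.9
```

>>> jog_arm(moves=[{"delta_rot": [0, 0, 0], "delta_pos": [0, 0, 0.1], "gripper": 5.5}, {"delta_rot": [0, 0, 0], "delta_pos": [0, 0, 0], "gripper": 5.5}, {"delta_rot": [0, 0, 0], "delta_pos": [0, 0, 0], "gripper": 5.5}, {"delta_rot": [0, 0, 0], "delta_pos": [0, 0, 0], "gripper": 5.5}, {"delta_rot": [0, 0, 0], "delta_pos": [0, 0, 0], "gripper": 5.5}])

```text
time: 32.0
position: [473.0, -342.9, 11.9]
tcp_rot: [0.0, 0.764, 0.646, -0.0]
contact_force: [-0.1, -0.1, -2.2]
opening: 62.1
gripper_force: 55.9
```

>>> jog_arm(moves=[{"delta_rot": [0, 0, 0], "delta_pos": [0, 0, 0.05], "gripper": 5.5}, {"delta_rot": [0, 0, 0], "delta_pos": [0, 0, 0], "gripper": 6.5}, {"delta_rot": [0, 0, 0], "delta_pos": [0, 0, 0], "gripper": 8.5}, {"delta_rot": [0, 0, 0], "delta_pos": [0, 0, 0], "gripper": 8.5}, {"delta_rot": [0, 0, 0], "delta_pos": [0, 0, -2], "gripper": 8.5}])

```text
time: 32.62
position: [471.9, -342.2, 30.8]
tcp_rot: [-0.002, 0.764, 0.646, -0.0]
contact_force: [0.0, 0.3, 0.2]
opening: 84.6
gripper_force: 0.0
```

>>> jog_arm(moves=[{"delta_rot": [0, 0, 0], "delta_pos": [0, 0, -4], "gripper": 8.5}, {"delta_rot": [0, 0, 0], "delta_pos": [0, 0, -4], "gripper": 8.5}, {"delta_rot": [0, 0, 0], "delta_pos": [0, 0, -5], "gripper": 8.5}, {"delta_rot": [0, 0, -9.5], "delta_pos": [0, 0, 0], "gripper": 8.5}, {"delta_rot": [0, 0, -9.5], "delta_pos": [0, 0, 0], "gripper": 8.5}])

```text
time: 33.25
position: [473.5, -343.2, 164.0]
tcp_rot: [0.002, 0.645, 0.765, -0.0]
contact_force: [0.2, 0.3, 0.5]
opening: 85.1
gripper_force: 0.0
```

Run:
```python
from h import *
go([448,40,160])
im=arm.get_image("wrist"); save(im,"w11.png")
for n,z in dict(work_board=12,sanding_block=44).items():
  for r in arm.trace(n,im)[:2]: print(n,r["score"],*rect(im,r["region"],z))
im=arm.get_image("side")
for n in ["sanding_block","screw_jar","dropper_bottle"]:
  for r in arm.look_for(n,im)[:3]: print(n,r["score"],world(im,r["location"]).round(1))
```

```text
at [ 473.5 -343.2  164. ] yaw of y 9.74
[448.  40. 160.] -> [38.2   3.97  0.29]
work_board 0.78 [ 470.89227 -343.41592] [np.float32(129.70706), np.float32(176.111)] 79.47352
sanding_block 0.75 [ 472.30884 -343.23483] [np.float32(62.695045), np.float32(102.13454)] 80.28601
sanding_block 0.65 [ 471.4 -318.1   48. ]
screw_jar 0.71 [450.4 398.4  69.4]
dropper_bottle 0.76 [653.5 182.2  52.7]
dropper_bottle 0.57 [670.6 312.2  47.6]
dropper_bottle 0.51 [452.3 293.3  69.1]
```

The block lies centred on the board, within about 1 mm and 1°. Next is the offcut.

>>> jog_arm(moves=[{"delta_rot": [0, 0, 0], "delta_pos": [4, 0.4, 0], "gripper": 8.5}, {"delta_rot": [0, 0, 0], "delta_pos": [4.6, 0.4, 0], "gripper": 8.5}, {"delta_rot": [0, 0, 0], "delta_pos": [4.6, 0.5, 0], "gripper": 8.5}, {"delta_rot": [0, 0, 0], "delta_pos": [4.6, 0.5, 0], "gripper": 8.5}, {"delta_rot": [0, 0, 0], "delta_pos": [4.6, 0.5, 0], "gripper": 7.0}])

```text
time: 34.22
position: [458.9, -116.6, 161.5]
tcp_rot: [0.0, 0.647, 0.762, 0.0]
contact_force: [0.0, 0.5, 0.3]
opening: 70.6
gripper_force: 0.0
```

>>> jog_arm(moves=[{"delta_rot": [0, 0, 0], "delta_pos": [4.6, 0.5, 0], "gripper": 7.0}, {"delta_rot": [0, 0, 0], "delta_pos": [4.6, 0.4, 0], "gripper": 7.0}, {"delta_rot": [0, 0, 0], "delta_pos": [4.0, 0.4, 0], "gripper": 7.0}, {"delta_rot": [0, 0, 0], "delta_pos": [2.6, 0.4, 0], "gripper": 7.0}, {"delta_rot": [0, 0, 0], "delta_pos": [0, 0, 0], "gripper": 7.0}])

```text
time: 34.85
position: [449.8, 42.6, 161.6]
tcp_rot: [0.0, 0.645, 0.764, 0.0]
contact_force: [-0.8, -0.7, 0.3]
opening: 70.0
gripper_force: 0.0
```

Run:
```python
from h import *
im=arm.get_image("wrist"); save(im,"w12.png")
for n,z in dict(wood_offcut=32).items():
  for r in arm.trace(n,im)[:3]: print(n,r["score"],*rect(im,r["region"],z))
  for r in arm.look_for(n,im)[:3]: print(n,r["score"],world(im,r["location"]).round(1))
go([447,52,10])
```

```text
wood_offcut 0.8 [445.9812   51.95525] [np.float32(120.86181), np.float32(41.24414)] 99.73377
wood_offcut 0.74 [436.53333 -96.27957] [np.float32(49.07243), np.float32(124.99362)] 59.38864
wood_offcut 0.97 [447.5  58.6  33.2]
wood_offcut 0.94 [442.1 -94.2  30.6]
at [449.9  39.5 161.3] yaw of y 9.33
[447.  52.  10.] -> [ 1.29 -0.08 15.13]
```

View pics/w12.png

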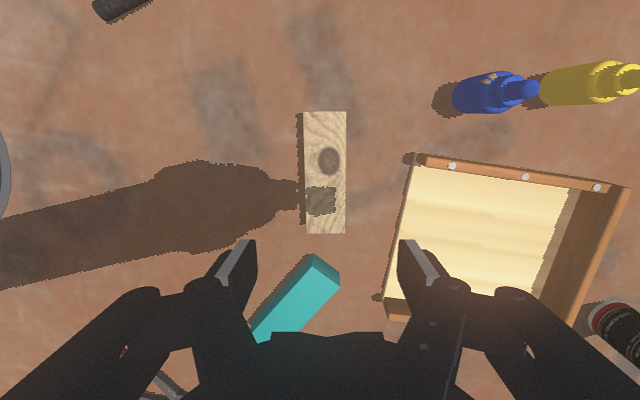

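The offcut is at (324,172) px, square to the tool. I'll pick it up.

>>> jog_arm(moves=[{"delta_rot": [0, 0, -0.3], "delta_pos": [1.2, -0.1, 3], "gripper": 6.8}, {"delta_rot": [0, 0, 0], "delta_pos": [0, 0, 4], "gripper": 6.8}, {"delta_rot": [0, 0, 0], "delta_pos": [0, 0, 4], "gripper": 6.8}, {"delta_rot": [0, 0, 0], "delta_pos": [0, 0, 2.8], "gripper": 6.8}, {"delta_rot": [0, 0, 0], "delta_pos": [0, 0, 1.3], "gripper": 6.8}])

```text
time: 35.62
position: [446.2, 50.8, 8.9]
tcp_rot: [-0.001, 0.645, 0.764, -0.001]
contact_force: [1.2, 0.0, 0.3]
opening: 68.1
gripper_force: 0.0
```

>>> jog_arm(moves=[{"delta_rot": [0, 0, 0], "delta_pos": [0, 0, 0.4], "gripper": 6.8}, {"delta_rot": [0, 0, 0], "delta_pos": [0, 0, 0], "gripper": 5}, {"delta_rot": [0, 0, 0], "delta_pos": [0, 0, 0], "gripper": 3.2}, {"delta_rot": [0, 0, 0], "delta_pos": [0, 0, 0], "gripper": 3.2}, {"delta_rot": [0, 0, 0], "delta_pos": [0, 0, 0], "gripper": 3.2}])

```text
time: 36.25
position: [447.9, 52.2, 7.4]
tcp_rot: [0.001, 0.645, 0.764, 0.001]
contact_force: [-0.3, -0.7, 6.4]
opening: 38.9
gripper_force: 51.1
```

>>> jog_arm(moves=[{"delta_rot": [0, 0, 0], "delta_pos": [0, 0, -1], "gripper": 3.2}, {"delta_rot": [0, 0, 0], "delta_pos": [0, 0, -3], "gripper": 3.2}, {"delta_rot": [0, 0, 0], "delta_pos": [0, 0, -4], "gripper": 3.2}, {"delta_rot": [0, 0, 8.4], "delta_pos": [0, 0, -4], "gripper": 3.2}, {"delta_rot": [0, 0, 0], "delta_pos": [0, 0, 0], "gripper": 3.2}])

```text
time: 36.88
position: [449.0, 52.3, 129.4]
tcp_rot: [0.003, 0.699, 0.715, 0.002]
contact_force: [-0.1, -0.0, -0.7]
opening: 38.9
gripper_force: 50.7
```

Run:
```python
from h import *
o=arm.observe();print(o['opening'],o['gripper_force'],o['contact_force'])
go([647,-1,127],[647,-1,16])
```

```text
38.89264486019893 50.65343499183655 [-0.08044025 -0.01635435 -0.67470249]
at [449.   52.3 129.4] yaw of y 1.29
[647.  -1. 127.] -> [-5.78 19.67  0.38]
[647.  -1.  16.] -> [ 1.00e-02 -7.00e-02  1.11e+01]
```

>>> jog_arm(moves=[{"delta_rot": [0, 0, 0], "delta_pos": [-1.1, 3.6, 0], "gripper": 3.2}, {"delta_rot": [0, 0, 0], "delta_pos": [-1.3, 4.4, 0], "gripper": 3.2}, {"delta_rot": [0, 0, 0], "delta_pos": [-1.3, 4.4, 0], "gripper": 3.2}, {"delta_rot": [0, 0, 0], "delta_pos": [-1.1, 4.2, 0], "gripper": 3.2}, {"delta_rot": [0, 0, 0], "delta_pos": [-1.0, 3.0, 0], "gripper": 3.2}])

```text
time: 37.5
position: [645.0, -1.9, 124.8]
tcp_rot: [-0.001, 0.699, 0.716, -0.001]
contact_force: [-0.8, 0.3, -0.8]
opening: 38.9
gripper_force: 50.6
```

>>> jog_arm(moves=[{"delta_rot": [0, 0, 0], "delta_pos": [0, 0, 3], "gripper": 3.2}, {"delta_rot": [0, 0, 0], "delta_pos": [0, 0, 3], "gripper": 3.2}, {"delta_rot": [0, 0, 0], "delta_pos": [0, 0, 2], "gripper": 3.2}, {"delta_rot": [0, 0, 0], "delta_pos": [0, 0, 1], "gripper": 3.2}, {"delta_rot": [0, 0, 0], "delta_pos": [0, 0, 0], "gripper": 3.2}])

```text
time: 38.12
position: [644.0, -1.2, 35.9]
tcp_rot: [-0.0, 0.699, 0.715, -0.0]
contact_force: [0.2, -0.6, -0.9]
opening: 38.6
gripper_force: 50.6
```

Run:
```python
from h import *
go([647,-1,16])
im=arm.get_image("wrist")
for n,z in dict(wood_offcut=65,caddy=45).items():
  for r in arm.trace(n,im)[:2]: print(n,r["score"],*rect(im,r["region"],z))
```

```text
at [644.   -1.2  35.9] yaw of y 1.34
[647.  -1.  16.] -> [0.01 0.31 1.99]
wood_offcut 0.83 [643.2189    11.302593] [np.float32(98.41098), np.float32(38.121387)] 91.474594
wood_offcut 0.73 [498.62936 -46.71627] [np.float32(40.240356), np.float32(86.95287)] 59.34497
caddy 0.87 [634.7886   31.78777] [np.float32(113.950714), np.float32(187.7961)] 1.5958471
```

>>> jog_arm(moves=[{"delta_rot": [0, 0, 0], "delta_pos": [0, 0.2, 0.8], "gripper": 3.2}, {"delta_rot": [0, 0, 0], "delta_pos": [0, 0, 0.6], "gripper": 3.2}, {"delta_rot": [0, 0, 0], "delta_pos": [0, 0, 0.3], "gripper": 3.2}, {"delta_rot": [0, 0, 0], "delta_pos": [0, 0, 0.1], "gripper": 3.2}, {"delta_rot": [0, 0, 0], "delta_pos": [0, 0, 0], "gripper": 3.2}])

```text
time: 38.9
position: [646.2, -1.2, 18.3]
tcp_rot: [-0.0, 0.699, 0.715, -0.0]
contact_force: [-0.1, 0.3, -0.3]
opening: 38.3
gripper_force: 50.6
```

>>> jog_arm(moves=[{"delta_rot": [0, 0, 0], "delta_pos": [0, 0, 0.1], "gripper": 3.2}, {"delta_rot": [0, 0, 0], "delta_pos": [0, 0, 0.0], "gripper": 3.2}, {"delta_rot": [0, 0, 0], "delta_pos": [0, 0, 0], "gripper": 3.2}, {"delta_rot": [0, 0, 0], "delta_pos": [0, 0, 0], "gripper": 3.2}, {"delta_rot": [0, 0, 0], "delta_pos": [0, 0, 0], "gripper": 3.2}])

```text
time: 39.52
position: [646.3, -1.2, 17.4]
tcp_rot: [0.0, 0.699, 0.715, -0.0]
contact_force: [-0.1, -0.6, -0.8]
opening: 38.9
gripper_force: 50.6
```

>>> jog_arm(moves=[{"delta_rot": [0, 0, 0], "delta_pos": [0, 0, 0.1], "gripper": 3.2}, {"delta_rot": [0, 0, 0], "delta_pos": [0, 0, 0.1], "gripper": 3.2}, {"delta_rot": [0, 0, 0], "delta_pos": [0, 0, 0], "gripper": 3.2}, {"delta_rot": [0, 0, 0], "delta_pos": [0, 0, 0], "gripper": 3.2}, {"delta_rot": [0, 0, 0], "delta_pos": [0, 0, 0], "gripper": 3.2}])

```text
time: 40.15
position: [646.3, -1.3, 15.6]
tcp_rot: [0.0, 0.699, 0.715, -0.0]
contact_force: [-2.1, -0.8, 3.9]
opening: 38.7
gripper_force: 51.1
```

>>> jog_arm(moves=[{"delta_rot": [0, 0, 0], "delta_pos": [0, 0, 0], "gripper": 4.4}, {"delta_rot": [0, 0, 0], "delta_pos": [0, 0, 0], "gripper": 6}, {"delta_rot": [0, 0, 0], "delta_pos": [0, 0, 0], "gripper": 7}, {"delta_rot": [0, 0, 0], "delta_pos": [0, 0, -1], "gripper": 7}, {"delta_rot": [0, 0, 0], "delta_pos": [0, 0, -4], "gripper": 7}])

```text
time: 40.78
position: [644.4, -1.4, 64.1]
tcp_rot: [-0.002, 0.699, 0.715, -0.002]
contact_force: [1.2, -0.4, 0.8]
opening: 70.5
gripper_force: 0.0
```

>>> jog_arm(moves=[{"delta_rot": [0, 0, 0], "delta_pos": [0, 0, -4], "gripper": 8.5}, {"delta_rot": [0, 0, 0], "delta_pos": [0, 0, -5], "gripper": 8.5}, {"delta_rot": [0, 0, 0], "delta_pos": [0, 0, -4], "gripper": 8.5}, {"delta_rot": [0, 0, 1.3], "delta_pos": [0, 0, 0], "gripper": 8.5}, {"delta_rot": [0, 0, 0], "delta_pos": [0, 0, 0], "gripper": 8.5}])

```text
time: 41.4
position: [645.9, -1.5, 195.3]
tcp_rot: [0.0, 0.707, 0.707, -0.0]
contact_force: [0.1, 0.0, 0.5]
opening: 85.2
gripper_force: 0.0
```

Run:
```python
from h import *
np.set_printoptions(precision=1,suppress=True)
im=arm.get_image("wrist")
for n,z in dict(wood_offcut=40,caddy=45).items():
  for r in arm.trace(n,im)[:2]: print(n,r["score"],*rect(im,r["region"],z))
im=arm.get_image("side")
for n in ["wood_offcut","screw_jar","dropper_bottle"]:
  for r in arm.look_for(n,im)[:3]: print(n,r["score"],world(im,r["location"]))
go([453,377,195],[453,377,59])
```

```text
wood_offcut 0.96 [645.6  -1. ] [np.float32(121.46753), np.float32(41.756172)] 91.665794
wood_offcut 0.57 [448.3 -96.6] [np.float32(45.28048), np.float32(132.08827)] 59.68563
caddy 0.61 [633.6  -0.5] [np.float32(179.84674), np.float32(188.87305)] 1.1507713
wood_offcut 0.71 [641.2  11.7  42.6]
wood_offcut 0.69 [200.3 362.5  31.4]
wood_offcut 0.67 [436.1 -86.5  28.2]
screw_jar 0.8 [448.  396.6  67.6]
dropper_bottle 0.85 [652.4 182.2  55.2]
dropper_bottle 0.81 [451.1 292.9  69.6]
dropper_bottle 0.54 [565.1 159.2  46.8]
at [646.   -1.2 194.6] yaw of y 0.03
[453. 377. 195.] -> [ 37.8 -19.3  -0. ]
[453. 377.  59.] -> [-0.   0.  13.6]
```

The offcut sits at about x +12, y 0 in the caddy, 0.5° off. Next I'll return the jar.

>>> jog_arm(moves=[{"delta_rot": [0, 0, 0], "delta_pos": [3.8, -2.0, 0], "gripper": 8.5}, {"delta_rot": [0, 0, 0], "delta_pos": [4.5, -2.3, 0], "gripper": 8.5}, {"delta_rot": [0, 0, 0], "delta_pos": [4.5, -2.3, 0], "gripper": 8.5}, {"delta_rot": [0, 0, 0], "delta_pos": [4.5, -2.3, 0], "gripper": 8.5}, {"delta_rot": [0, 0, 0], "delta_pos": [4.5, -2.3, 0], "gripper": 8.5}])

```text
time: 42.38
position: [533.3, 218.1, 195.2]
tcp_rot: [-0.0, 0.707, 0.707, -0.0]
contact_force: [0.7, 1.3, -0.1]
opening: 85.4
gripper_force: 0.0
```

>>> jog_arm(moves=[{"delta_rot": [0, 0, 0], "delta_pos": [4.5, -2.3, 0], "gripper": 8.5}, {"delta_rot": [0, 0, 0], "delta_pos": [4.5, -2.3, 0], "gripper": 8.5}, {"delta_rot": [0, 0, 0], "delta_pos": [4.0, -2.0, 0], "gripper": 8.5}, {"delta_rot": [0, 0, 0], "delta_pos": [3.0, -1.5, 0], "gripper": 8.5}, {"delta_rot": [0, 0, 0], "delta_pos": [0, 0, 0], "gripper": 8.5}])

```text
time: 43.0
position: [450.7, 379.8, 195.4]
tcp_rot: [-0.001, 0.705, 0.709, 0.0]
contact_force: [-0.4, -0.4, 0.2]
opening: 84.9
gripper_force: 0.0
```

Run:
```python
from h import *
np.set_printoptions(precision=1,suppress=True)
im=arm.get_image("wrist")
for n,z in dict(screw_jar=90,dropper_bottle=90).items():
  for r in arm.look_for(n,im)[:2]: print(n,r["score"],world(im,r["location"]))
  for r in arm.trace(n,im)[:1]: print(n,r["score"],*rect(im,r["region"],z))
# red lid blob centre
hsv=cv2.cvtColor(im["color"],cv2.COLOR_RGB2HSV); m=((hsv[...,0]<8)|(hsv[...,0]>172))&(hsv[...,1]>150)&(hsv[...,2]>80)
m=m&arm.trace("screw_jar",im)[0]["region"]; print("lid",m.sum(),*rect(im,m,90))
go([453,377,60])
```

```text
screw_jar 0.59 [451.  379.6  91. ]
screw_jar 0.8 [451.5 381.1] [np.float32(65.13904), np.float32(53.917496)] 90.36819
dropper_bottle 0.76 [649.9 175.1  78.4]
dropper_bottle 0.59 [450.4 297.4  66.6]
dropper_bottle 0.73 [648.1 181.1] [np.float32(53.1091), np.float32(17.89841)] 136.35605
lid 1437 [451.5 382.5] [np.float32(23.808386), np.float32(37.636696)] 0.3804015
at [454.1 375.4 195.2] yaw of y -0.11
[453. 377.  60.] -> [ 0.2 -0.1 13.5]
```

>>> jog_arm(moves=[{"delta_rot": [0, 0, 0], "delta_pos": [0.15, -0.1, 4], "gripper": 8.5}, {"delta_rot": [0, 0, 0], "delta_pos": [0, 0, 4], "gripper": 8.5}, {"delta_rot": [0, 0, 0], "delta_pos": [0, 0, 3], "gripper": 8.5}, {"delta_rot": [0, 0, 0], "delta_pos": [0, 0, 2.6], "gripper": 8.5}, {"delta_rot": [0, 0, 0], "delta_pos": [0, 0, 0], "gripper": 8.5}])

```text
time: 43.92
position: [451.6, 376.3, 57.5]
tcp_rot: [-0.0, 0.707, 0.707, -0.002]
contact_force: [1.1, -0.2, 0.0]
opening: 84.9
gripper_force: 0.0
```

>>> jog_arm(grip_force=40, moves=[{"delta_rot": [0, 0, 0], "delta_pos": [0, 0, 0], "gripper": 7}, {"delta_rot": [0, 0, 0], "delta_pos": [0, 0, 0], "gripper": 4.8}, {"delta_rot": [0, 0, 0], "delta_pos": [0, 0, 0], "gripper": 4.8}, {"delta_rot": [0, 0, 0], "delta_pos": [0, 0, 0], "gripper": 4.8}, {"delta_rot": [0, 0, 0], "delta_pos": [0, 0, 0], "gripper": 4.8}])

```text
time: 44.55
position: [452.9, 378.9, 61.1]
tcp_rot: [0.0, 0.707, 0.707, 0.001]
contact_force: [-1.7, -1.3, 6.7]
opening: 54.7
gripper_force: 42.1
```

>>> jog_arm(moves=[{"delta_rot": [0, 0, 0], "delta_pos": [0, 0, -2], "gripper": 4.8}, {"delta_rot": [0, 0, 0], "delta_pos": [0, 0, -4], "gripper": 4.8}, {"delta_rot": [0, 0, 0], "delta_pos": [0, 0, -4], "gripper": 4.8}, {"delta_rot": [0, 0, 0], "delta_pos": [0, 0, -4], "gripper": 4.8}, {"delta_rot": [0, 0, 0], "delta_pos": [0, 0, 0], "gripper": 4.8}])

```text
time: 45.18
position: [453.3, 379.8, 203.3]
tcp_rot: [0.0, 0.707, 0.707, 0.003]
contact_force: [-0.4, 0.3, -4.0]
opening: 54.7
gripper_force: 44.3
```

>>> jog_arm(moves=[{"delta_rot": [0, 0, 0], "delta_pos": [-3.2, 1.2, 0], "gripper": 4.8}, {"delta_rot": [0, 0, 0], "delta_pos": [-4.5, 1.5, 0], "gripper": 4.8}, {"delta_rot": [0, 0, 0], "delta_pos": [-4.5, 1.4, 0], "gripper": 4.8}, {"delta_rot": [0, 0, 0], "delta_pos": [-4.5, 1.4, 0], "gripper": 4.8}, {"delta_rot": [0, 0, 0], "delta_pos": [-4.5, 1.4, 0], "gripper": 4.8}])

```text
time: 45.8
position: [520.4, 164.1, 198.0]
tcp_rot: [-0.001, 0.707, 0.707, -0.001]
contact_force: [1.3, 0.3, -4.0]
opening: 54.7
gripper_force: 44.1
```

>>> jog_arm(moves=[{"delta_rot": [0, 0, 0], "delta_pos": [-4.5, 1.4, 0], "gripper": 4.8}, {"delta_rot": [0, 0, 0], "delta_pos": [-4.5, 1.4, 0], "gripper": 4.8}, {"delta_rot": [0, 0, 0], "delta_pos": [-4.5, 1.2, 0], "gripper": 4.8}, {"delta_rot": [0, 0, 0], "delta_pos": [-4.0, 1.0, 0], "gripper": 4.8}, {"delta_rot": [0, 0, 0], "delta_pos": [-2.5, 0.5, 0], "gripper": 4.8}])

```text
time: 46.42
position: [575.2, -36.9, 197.6]
tcp_rot: [-0.001, 0.708, 0.706, -0.001]
contact_force: [-0.1, 0.4, -3.3]
opening: 54.7
gripper_force: 44.1
```

Run:
```python
from h import *
np.set_printoptions(precision=1,suppress=True)
go([578,-41.6,66])
o=arm.observe();print(o['opening'],o['gripper_force'],o['contact_force'])
im=arm.get_image("side")
for r in arm.look_for("screw_jar",im)[:2]: print(r["score"],world(im,r["location"]))
```

```text
at [575.2 -36.9 197.6] yaw of y -0.15
[578.  -41.6  66. ] -> [-0.5  0.3 13.2]
54.68434048769233 44.117385149002075 [-0.1  0.4 -3.3]
0.62 [570.8 -18.1 191.2]
```

>>> jog_arm(moves=[{"delta_rot": [0, 0, 0], "delta_pos": [-0.3, 0.2, 4], "gripper": 4.8}, {"delta_rot": [0, 0, 0], "delta_pos": [0, 0, 4], "gripper": 4.8}, {"delta_rot": [0, 0, 0], "delta_pos": [0, 0, 3], "gripper": 4.8}, {"delta_rot": [0, 0, 0], "delta_pos": [0, 0, 1.5], "gripper": 4.8}, {"delta_rot": [0, 0, 0], "delta_pos": [0, 0, 0], "gripper": 4.8}])

```text
time: 47.15
position: [577.2, -36.1, 73.3]
tcp_rot: [-0.001, 0.707, 0.708, -0.001]
contact_force: [-1.1, -0.8, -4.1]
opening: 54.7
gripper_force: 44.0
```

>>> jog_arm(moves=[{"delta_rot": [0, 0, 0], "delta_pos": [0, 0, 0.2], "gripper": 4.8}, {"delta_rot": [0, 0, 0], "delta_pos": [0, 0, 0.1], "gripper": 4.8}, {"delta_rot": [0, 0, 0], "delta_pos": [0, 0, 0], "gripper": 4.8}, {"delta_rot": [0, 0, 0], "delta_pos": [0, 0, 0], "gripper": 4.8}, {"delta_rot": [0, 0, 0], "delta_pos": [0, 0, 0], "gripper": 4.8}])

```text
time: 47.78
position: [578.3, -36.8, 71.5]
tcp_rot: [0.0, 0.707, 0.707, 0.0]
contact_force: [0.4, -0.5, -3.8]
opening: 54.7
gripper_force: 44.0
```

>>> jog_arm(moves=[{"delta_rot": [0, 0, 0], "delta_pos": [-0.45, 0, 0.2], "gripper": 4.8}, {"delta_rot": [0, 0, 0], "delta_pos": [0, 0, 0.2], "gripper": 4.8}, {"delta_rot": [0, 0, 0], "delta_pos": [0, 0, 0.1], "gripper": 4.8}, {"delta_rot": [0, 0, 0], "delta_pos": [0, 0, 0], "gripper": 4.8}, {"delta_rot": [0, 0, 0], "delta_pos": [0, 0, 0], "gripper": 4.8}])

```text
time: 48.4
position: [578.3, -41.1, 66.4]
tcp_rot: [0.0, 0.707, 0.707, 0.0]
contact_force: [0.1, -0.4, -3.7]
opening: 54.4
gripper_force: 44.0
```

>>> jog_arm(moves=[{"delta_rot": [0, 0, 0], "delta_pos": [0, 0, 0.1], "gripper": 4.8}, {"delta_rot": [0, 0, 0], "delta_pos": [0, 0, 0.1], "gripper": 4.8}, {"delta_rot": [0, 0, 0], "delta_pos": [0, 0, 0], "gripper": 4.8}, {"delta_rot": [0, 0, 0], "delta_pos": [0, 0, 0], "gripper": 4.8}, {"delta_rot": [0, 0, 0], "delta_pos": [0, 0, 0], "gripper": 4.8}])

```text
time: 49.02
position: [578.4, -41.2, 65.2]
tcp_rot: [0.0, 0.707, 0.707, -0.0]
contact_force: [-3.0, -0.7, 5.5]
opening: 54.4
gripper_force: 44.8
```

Contact. I'll release, rise, and go back for the bottle.

>>> jog_arm(moves=[{"delta_rot": [0, 0, 0], "delta_pos": [0, 0, 0], "gripper": 5.8}, {"delta_rot": [0, 0, 0], "delta_pos": [0, 0, 0], "gripper": 7.5}, {"delta_rot": [0, 0, 0], "delta_pos": [0, 0, 0], "gripper": 8.5}, {"delta_rot": [0, 0, 0], "delta_pos": [0, 0, -2], "gripper": 8.5}, {"delta_rot": [0, 0, 0], "delta_pos": [0, 0, -4], "gripper": 8.5}])

```text
time: 49.65
position: [577.4, -41.2, 124.8]
tcp_rot: [-0.001, 0.707, 0.707, -0.001]
contact_force: [0.9, -0.3, 1.1]
opening: 85.2
gripper_force: 0.0
```

>>> jog_arm(moves=[{"delta_rot": [0, 0, 0], "delta_pos": [0, 0, -4], "gripper": 8.5}, {"delta_rot": [0, 0, 0], "delta_pos": [0, 0, -3.5], "gripper": 8.5}, {"delta_rot": [0, 0, 0], "delta_pos": [3.5, -1.3, 0], "gripper": 8.5}, {"delta_rot": [0, 0, 0], "delta_pos": [4.5, -1.8, 0], "gripper": 6}, {"delta_rot": [0, 0, 0], "delta_pos": [4.5, -1.8, 0], "gripper": 6}])

```text
time: 50.28
position: [529.0, 85.0, 201.0]
tcp_rot: [0.001, 0.707, 0.707, 0.001]
contact_force: [0.5, 0.5, 0.4]
opening: 60.0
gripper_force: 0.0
```

>>> jog_arm(moves=[{"delta_rot": [0, 0, 0], "delta_pos": [4.5, -1.8, 0], "gripper": 6}, {"delta_rot": [0, 0, 0], "delta_pos": [4.5, -1.8, 0], "gripper": 6}, {"delta_rot": [0, 0, 0], "delta_pos": [4.5, -1.8, 0], "gripper": 6}, {"delta_rot": [0, 0, 0], "delta_pos": [4.0, -1.5, 0], "gripper": 6}, {"delta_rot": [0, 0, 0], "delta_pos": [2.5, -0.8, 0], "gripper": 6}])

```text
time: 50.9
position: [451.1, 286.4, 201.1]
tcp_rot: [0.0, 0.706, 0.708, 0.001]
contact_force: [0.8, 0.3, 0.3]
opening: 60.2
gripper_force: 0.0
```

Run:
```python
from h import *
np.set_printoptions(precision=1,suppress=True)
go([452,284,44])
im=arm.get_image("wrist")
for n in ["dropper_bottle"]:
  for r in arm.look_for(n,im)[:2]: print(n,r["score"],world(im,r["location"]))
  for r in arm.trace(n,im)[:2]: print(n,r["score"],*rect(im,r["region"],106))
im=arm.get_image("side")
for n in ["screw_jar","dropper_bottle"]:
  for r in arm.look_for(n,im)[:3]: print(n,r["score"],world(im,r["location"]))
```

```text
at [451.1 286.4 201.1] yaw of y 0.19
[452. 284.  44.] -> [-0.3  0.1 15.7]
dropper_bottle 0.69 [453.8 292.5  63.9]
dropper_bottle 0.63 [651.8 186.   51.5]
dropper_bottle 0.73 [453.  297.1] [np.float32(35.60398), np.float32(27.24524)] 90.17149
dropper_bottle 0.6 [618.7 203.8] [np.float32(87.32397), np.float32(25.273167)] 138.51132
screw_jar 0.73 [450.7 360.5   5.4]
screw_jar 0.7 [580.9 -19.1  54. ]
dropper_bottle 0.86 [568.2 159.3  48.4]
dropper_bottle 0.81 [654.4 180.9  49.3]
dropper_bottle 0.57 [451.9 295.2  60.1]
```

>>> jog_arm(moves=[{"delta_rot": [0, 0, 0], "delta_pos": [-0.2, 0.1, 4], "gripper": 6}, {"delta_rot": [0, 0, 0], "delta_pos": [0, 0, 4], "gripper": 6}, {"delta_rot": [0, 0, 0], "delta_pos": [0, 0, 4], "gripper": 6}, {"delta_rot": [0, 0, 0], "delta_pos": [0, 0, 2.5], "gripper": 6}, {"delta_rot": [0, 0, 0], "delta_pos": [0, 0, 1.1], "gripper": 6}])

```text
time: 51.82
position: [453.2, 280.0, 42.1]
tcp_rot: [-0.0, 0.708, 0.706, -0.001]
contact_force: [0.6, 0.7, 0.3]
opening: 60.0
gripper_force: 0.0
```

>>> jog_arm(grip_force=25, moves=[{"delta_rot": [0, 0, 0], "delta_pos": [0, 0, 0], "gripper": 4}, {"delta_rot": [0, 0, 0], "delta_pos": [0, 0, 0], "gripper": 2.5}, {"delta_rot": [0, 0, 0], "delta_pos": [0, 0, 0], "gripper": 2.5}, {"delta_rot": [0, 0, 0], "delta_pos": [0, 0, 0], "gripper": 2.5}, {"delta_rot": [0, 0, 0], "delta_pos": [0, 0, 0], "gripper": 2.5}])

```text
time: 52.45
position: [453.9, 282.1, 44.3]
tcp_rot: [0.0, 0.707, 0.707, 0.001]
contact_force: [-0.5, -0.7, 5.8]
opening: 30.7
gripper_force: 25.4
```

>>> jog_arm(moves=[{"delta_rot": [0, 0, 0], "delta_pos": [0, 0, -2], "gripper": 2.5}, {"delta_rot": [0, 0, 0], "delta_pos": [0, 0, -4], "gripper": 2.5}, {"delta_rot": [0, 0, 0], "delta_pos": [0, 0, -4], "gripper": 2.5}, {"delta_rot": [0, 0, 0], "delta_pos": [0, 0, -4], "gripper": 2.5}, {"delta_rot": [0, 0, 0], "delta_pos": [-2, 1, 0], "gripper": 2.5}])

```text
time: 53.08
position: [463.9, 264.6, 187.9]
tcp_rot: [0.001, 0.706, 0.709, 0.004]
contact_force: [0.8, -0.4, -1.6]
opening: 31.0
gripper_force: 25.0
```

>>> jog_arm(moves=[{"delta_rot": [0, 0, 0], "delta_pos": [-4.5, 2.5, 0], "gripper": 2.5}, {"delta_rot": [0, 0, 0], "delta_pos": [-4.5, 2.5, 0], "gripper": 2.5}, {"delta_rot": [0, 0, 0], "delta_pos": [-4.5, 2.4, 0], "gripper": 2.5}, {"delta_rot": [0, 0, 0], "delta_pos": [-4.5, 2.2, 0], "gripper": 2.5}, {"delta_rot": [0, 0, 0], "delta_pos": [-3.0, 1.2, 0], "gripper": 2.5}])

```text
time: 53.7
position: [572.0, 49.0, 184.2]
tcp_rot: [0.0, 0.708, 0.706, 0.0]
contact_force: [-0.3, 0.5, -1.9]
opening: 31.0
gripper_force: 25.0
```

Run:
```python
from h import *
np.set_printoptions(precision=1,suppress=True)
im=arm.get_image("wrist")
for n in ["dropper_bottle","screw_jar"]:
  for r in arm.look_for(n,im)[:2]: print(n,r["score"],world(im,r["location"]))
go([576,40,50])
```

```text
dropper_bottle 0.84 [576.3 144.7  76.7]
dropper_bottle 0.72 [572.4  63.3 212.3]
screw_jar 0.79 [593.2 -50.2  94.5]
at [571.5  49.7 183.9] yaw of y -0.2
[576.  40.  50.] -> [-1.   0.5 13.4]
```

>>> jog_arm(moves=[{"delta_rot": [0, 0, 0], "delta_pos": [-0.9, 0.4, 3], "gripper": 2.5}, {"delta_rot": [0, 0, 0], "delta_pos": [0, 0, 4], "gripper": 2.5}, {"delta_rot": [0, 0, 0], "delta_pos": [0, 0, 3.5], "gripper": 2.5}, {"delta_rot": [0, 0, 0], "delta_pos": [0, 0, 1.8], "gripper": 2.5}, {"delta_rot": [0, 0, 0], "delta_pos": [0, 0, 0], "gripper": 2.5}])

```text
time: 54.48
position: [574.5, 43.8, 60.0]
tcp_rot: [-0.001, 0.706, 0.708, -0.0]
contact_force: [0.4, -0.5, -0.8]
opening: 30.5
gripper_force: 25.0
```

>>> jog_arm(moves=[{"delta_rot": [0, 0, 0], "delta_pos": [0, 0, 0.2], "gripper": 2.5}, {"delta_rot": [0, 0, 0], "delta_pos": [0, 0, 0], "gripper": 2.5}, {"delta_rot": [0, 0, 0], "delta_pos": [0, 0, 0], "gripper": 2.5}, {"delta_rot": [0, 0, 0], "delta_pos": [0, 0, 0], "gripper": 2.5}, {"delta_rot": [0, 0, 0], "delta_pos": [0, 0, 0], "gripper": 2.5}])

```text
time: 55.1
position: [575.3, 42.7, 58.5]
tcp_rot: [0.0, 0.707, 0.707, 0.0]
contact_force: [-0.4, 0.0, -1.1]
opening: 30.8
gripper_force: 25.0
```

>>> jog_arm(moves=[{"delta_rot": [0, 0, 0], "delta_pos": [-0.2, 0.1, 0.3], "gripper": 2.5}, {"delta_rot": [0, 0, 0], "delta_pos": [0, 0, 0.3], "gripper": 2.5}, {"delta_rot": [0, 0, 0], "delta_pos": [0, 0, 0.2], "gripper": 2.5}, {"delta_rot": [0, 0, 0], "delta_pos": [0, 0, 0], "gripper": 2.5}, {"delta_rot": [0, 0, 0], "delta_pos": [0, 0, 0], "gripper": 2.5}])

```text
time: 55.72
position: [576.2, 40.9, 50.4]
tcp_rot: [-0.0, 0.707, 0.707, -0.0]
contact_force: [0.6, -0.8, -2.2]
opening: 30.4
gripper_force: 25.0
```

>>> jog_arm(moves=[{"delta_rot": [0, 0, 0], "delta_pos": [0, 0, 0.1], "gripper": 2.5}, {"delta_rot": [0, 0, 0], "delta_pos": [0, 0, 0.1], "gripper": 2.5}, {"delta_rot": [0, 0, 0], "delta_pos": [0, 0, 0], "gripper": 2.5}, {"delta_rot": [0, 0, 0], "delta_pos": [0, 0, 0], "gripper": 2.5}, {"delta_rot": [0, 0, 0], "delta_pos": [0, 0, 0], "gripper": 2.5}])

```text
time: 56.35
position: [576.3, 40.8, 48.4]
tcp_rot: [0.0, 0.707, 0.707, 0.0]
contact_force: [-0.3, -0.0, 0.3]
opening: 30.7
gripper_force: 25.2
```

>>> jog_arm(moves=[{"delta_rot": [0, 0, 0], "delta_pos": [0, 0, 0.05], "gripper": 2.5}, {"delta_rot": [0, 0, 0], "delta_pos": [0, 0, 0], "gripper": 3.6}, {"delta_rot": [0, 0, 0], "delta_pos": [0, 0, 0], "gripper": 4.8}, {"delta_rot": [0, 0, 0], "delta_pos": [0, 0, 0], "gripper": 5.2}, {"delta_rot": [0, 0, 0], "delta_pos": [0, 0, -1], "gripper": 5.2}])

```text
time: 56.98
position: [575.6, 40.7, 57.5]
tcp_rot: [-0.001, 0.707, 0.707, -0.001]
contact_force: [0.7, -0.1, -0.7]
opening: 52.2
gripper_force: 0.0
```

>>> jog_arm(moves=[{"delta_rot": [0, 0, 0], "delta_pos": [0, 0, -4], "gripper": 5.2}, {"delta_rot": [0, 0, 0], "delta_pos": [0, 0, -5], "gripper": 5.2}, {"delta_rot": [0, 0, 0], "delta_pos": [0, 0, -5], "gripper": 5.2}, {"delta_rot": [0, 0, 0], "delta_pos": [-4, 0, -5], "gripper": 8.5}, {"delta_rot": [0, 0, 0], "delta_pos": [-4, 0, -2], "gripper": 8.5}])

```text
time: 57.6
position: [577.5, -38.3, 270.9]
tcp_rot: [0.002, 0.706, 0.708, 0.002]
contact_force: [-0.4, -0.6, -1.0]
opening: 84.2
gripper_force: 0.0
```

>>> jog_arm(moves=[{"delta_rot": [0, 0, 0], "delta_pos": [0, -1, 0], "gripper": 8.5}, {"delta_rot": [0, 0, 0], "delta_pos": [0, 0, 0], "gripper": 8.5}, {"delta_rot": [0, 0, 0], "delta_pos": [0, 0, 0], "gripper": 8.5}, {"delta_rot": [0, 0, 0], "delta_pos": [0, 0, 0], "gripper": 8.5}, {"delta_rot": [0, 0, 0], "delta_pos": [0, 0, 0], "gripper": 8.5}])

```text
time: 58.22
position: [566.3, -37.6, 266.3]
tcp_rot: [-0.0, 0.707, 0.708, -0.0]
contact_force: [-0.7, 0.2, 0.3]
opening: 85.1
gripper_force: 0.0
```

Run:
```python
from h import *
np.set_printoptions(precision=1,suppress=True)
go()
im=arm.get_image("wrist"); print(im["eye"])
for n,z in dict(caddy=45,screw_jar=94,dropper_bottle=110,wood_offcut=40).items():
    for r in arm.trace(n,im)[:2]: print(n,r["score"],*rect(im,r["region"],z))
    for r in arm.look_for(n,im)[:2]: print(n,r["score"],world(im,r["location"]))
im=arm.get_image("top")
for n in ["sanding_block","screw_jar","dropper_bottle","wood_offcut","tape_measure","black_tape"]:
    for r in arm.look_for(n,im)[:2]: print(n,r["score"],world(im,r["location"]))
```

```text
at [566.3 -37.6 266.3] yaw of y 0.08
[566.2  30.4 417.2]
caddy 0.96 [632.8  -0.5] [np.float32(179.46994), np.float32(190.91348)] 1.0000486
caddy 0.59 [663.2  17.2   8.2]
caddy 0.5 [ 474.3 -271.3   13. ]
screw_jar 0.82 [576.9 -39.8] [np.float32(64.469734), np.float32(54.680977)] 90.09124
screw_jar 0.85 [574.  -40.2  95.3]
dropper_bottle 0.69 [574.5  40.1] [np.float32(28.144077), np.float32(28.585844)] 0.08034371
dropper_bottle 0.56 [571.9 117.3] [np.float32(21.840462), np.float32(26.379414)] 0.06686382
dropper_bottle 0.69 [571.  135.7  54.9]
dropper_bottle 0.59 [572.2  44.9  83. ]
wood_offcut 0.75 [642.9  -1.2] [np.float32(119.45835), np.float32(44.67589)] 91.53844
wood_offcut 0.84 [643.8   1.5  40.3]
wood_offcut 0.68 [ 445.3 -102.5   30.9]
sanding_block 0.64 [ 465.9 -350.7   40.8]
sanding_block 0.15 [565.5  41.9  64.6]
screw_jar 0.46 [559.9 -37.8  92.3]
dropper_bottle 0.4 [640.7 165.9  57.1]
wood_offcut 0.95 [185.9 336.7  32.3]
wood_offcut 0.9 [639.1  12.9  38.3]
tape_measure 0.53 [665.8 304.4  59.2]
black_tape 0.59 [ 693.  -262.8   16.6]
black_tape 0.58 [639.6  13.1  39.1]
```

Everything is within a few millimetres of its goal, and the arm is clear. I'll hand the job in.

```bash
python3 -c "
from plant import arm
print(arm.close_job())"
```

```text
the job is handed in; nothing more can be done
None
```

Job handed in at 58 s: by the last camera checks every item is within about 5 mm of its goal and upright or flat, but no verdict came back; I viewed 16 pictures, over the limit of 14.

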